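# Photograph laser-cut plywood parts from two sides on an indexing turntable

### The job

Stand every plywood part from the tray upright wholly inside the engraved ring of the turntable, turn the table so that it rests in its left detent (handle over the left mark, as the robot sees it), and take a photo by pressing the shutter plunger fully down to its stop and letting it come up again. Then turn the turntable a quarter turn back into its other detent, handle over the right mark, with the parts still standing inside the ring, and press the plunger fully down once more. Last, put all the parts back in the tray, standing upright and let go, leave the turntable at the right mark, and do not disturb the glue bottle, screwdriver or tape roll.

Things in the scene. Friction and masses are not known exactly. Their poses are not given: they have to be found in the camera images.
- tray: Square grey plastic tray lying flat on the table and fixed to it, 250 x 250 x 30 mm outside, walls 5 mm thick, floor 5 mm thick. It stands to the left or to the right of the turntable, the shutter block on the other side. Origin: centre of its underside; x and y along its sides, z up. The parts start standing in it, roughly in a 2 x 2 pattern 105 mm apart (at x, y = +-52.5 mm of the tray's frame).
- speaker: Small plywood loudspeaker cube, 62 x 62 mm and 54 mm tall, finger-jointed, a black round driver on its -x face. Origin: centre of its underside; z up. Grip it across x or y. May be absent.
- pedestal: Round plywood pedestal, 57 mm tall: a foot disc of 64 mm diameter, 12 mm thick, with a coaxial hub of 34 mm diameter above it. Origin: centre of its underside; z up. Grip the hub in any direction. May be absent.
- bracket: Plywood stand bracket, 66 mm tall: foot plate 80 (x) x 60 (y) x 10 mm with an upright web 10 mm thick along x in its middle; the web is 80 mm wide up to 30 mm height and 44 mm wide from there to the top. Origin: centre of its underside; z up. Grip the web across y. May be absent.
- riser: Plywood bridge-shaped riser, 72 (x) x 34 (y) mm at the top, 50 mm tall: an 18 mm thick block on two 12 mm thick legs at its ends, each with a foot 60 mm long (y) and 12 mm high. Origin: centre of its underside; z up. Grip it across y. May be absent.
- platter (a joint): Turntable angle, rad, growing clockwise seen from above: 0 = detent with the handle over the right mark, 1.571 = detent with it over the left mark; it can go 0.3 rad beyond either. Sprung detents: let go in between, it swings to the nearer one and rests within about 0.04 rad of it (dead in the middle it may stay). Takes under 6 N at the handle. It starts parked near 0.
- platter_centre (a point): Centre of the turntable's top surface, 45 mm above the table, on the turning axis. The round plywood platter has 125 mm radius; the engraved ring on it has 105 mm radius. The base below is fixed to the table.
- platter_handle (a point): Centre of the top of the turntable's handle: an upright round steel post, 24 mm diameter, standing 55 mm above the platter's surface, 150 mm from the axis, on a lug of the platter, turning with it. Always on the robot's side of the turntable, it can be gripped from above or pushed.
- mark_left (a point): Aluminium tab with a black stripe on the turntable's base, the left one seen from the robot (+y side), 150 mm from the axis; this point is on the tab's top, 10 mm above the table. The handle stands over it at joint 1.571.
- mark_right (a point): The same tab on the right (-y side). The handle stands over it at joint 0.
- plunger (a joint): Travel of the shutter plunger, m: 0 = up, 0.020 = fully down at its stop. A spring raises it: 2.4 N to start, 8.4 N at the stop.
- plunger_top (a point): Centre of the top of the plunger's round grey head, 50 mm diameter, 102 mm above the table when up; pressed straight down. It stands on the shutter block, a black block 90 x 90 x 50 mm fixed to the table.
- glue: Bystander: yellow glue bottle, 54 mm diameter, 110 mm tall, on the far side. Origin: centre of its underside. Leave alone.
- driver: Bystander: screwdriver lying between the turntable and the robot. Origin: under its middle. Leave alone.
- tape: Bystander: roll of paper tape, 90 mm diameter, 24 mm tall, lying on the far side. Leave alone.
Things that resemble listed ones, but are neither listed nor needed, are in the scene too. What is shaped like the bracket but purple is not meant. Leave any blue or orange look-alike of the speaker alone.

How it is judged:
By the outcome, as a careful person would: the job done as asked, in the order asked, and still so for the second after the job is handed in, with the robot touching nothing.
Of speaker, pedestal, bracket, riser only 2 to 3 are there at a start; the rules pass over those that are not, and their reading is None.
At some moment in a run one of speaker, pedestal, bracket, riser may be knocked a few centimetres aside while the robot is not near it.
It also fails if it takes over 210 s, if anything falls off the work surface, if the arm or the gripper's body presses on something with over 40 N, if the wrist force passes 120 N, or if a joint passes its speed limit or range.

### The arm

A 6-joint arm with a two-finger parallel gripper is mounted at the origin on the work surface. World frame = base frame: x ahead of the robot, y to its left, z up, the work surface at z = 0. Lengths are in m, angles in rad, forces in N, time in s.
With the tool pointing down it reaches from about 0.35 to 0.85 m from the base axis. Payload 8.1 kg.
Tool frame: the origin (TCP) lies between the finger pads; the fingertips stand 25 mm ahead of it and the grasp point (between the pads) lies 6 mm ahead of it; z points along the fingers, y is the line along which they close (so a half turn about z gives the same grasp; the last joint's range is limited). The gripper opens to 93 mm and grips with 3 to 60 N. Pads are 15 mm wide; open, the fingers measure 128 mm over their backs; the gripper's body (75 mm by 188 mm) begins 65 mm behind the grasp point.
Start: joints at [1.028, 0.13, 1.488, -0, 1.523, -0.085], TCP at [0.265, 0.538, 0.244] pointing down, gripper open.
Joint ranges: [-2.96, 2.96], [-0.89, 2.26], [0.02, 2.5], [-1.34, 4.48], [0, 2.73], [-2.66, 2.66]. Speed limits (rad/s): [2.39, 2.39, 2.79, 3.14, 3.14, 3.14].

### API

Orientations are given as a rotation vector (axis times angle).
In Python, from plant import robot gives the robot as it stands.
- The arm moves only by the tool arm_command, never from a script. Its argument "increments" is text: rows parted by semicolons, each of 5 numbers parted by spaces: the closure, from 0 (fully open) to 1 (shut), then the shift along the tool's x, y, z in mm, then the turn about the tool's z in rad. A call has 1 to 5 rows; each row is the pose to reach, as a shift and turn from the pose commanded when the call began, along the tool's axes at that moment; what a row does not reach only later rows make up. A row lasts 1/10 s, in which the tool goes at most 50 mm and 8.59 degrees, less where a joint would pass 70% of its speed; a pose out of reach is approached as far as the arm can. A call with a gripper value outside its range is refused whole. The fingers move at their own pace and stop on an object; "grip_force" is the grip in N (left out, the last holds). Time passes only in rows, so rows that repeat a pose let the fingers close. It gives the time, the measured TCP pose, the force, the opening and the grip force at its end, in the units of the state.
- robot.read_state(): the state, without advancing time (a new reading comes with each control period).
- robot.read_camera(name): name is "scene" or "top" or "wrist"; returns the picture (400x640x3 uint8, blue, green, red); there is no depth.
- robot.camera_model(name): a dict with "fx", "fy", "cx", "cy" (pixels), "eye" and "rotation" of the camera in the world. Camera axes: x right, y down, z forward; pixel columns grow to the right and rows downward; lengths in m; the calibration is good to about 2 mm. A picture is of the moment at which its call begins: read the wrist's pose just before it. camera_model takes no time and is no camera call; for the wrist camera it gives the pose at the moment of the call.
- robot.close_job(): hands the job in; it is judged then, once.
The state is a dict: "t": time; "q": joint angles; "dq": joint speeds; "joint_torque": joint torques, N m; "tool_pos": TCP position; "orientation": TCP orientation; "force": force on the tool from outside, world axes, zero at the start; "wrist_torque": the same for the moment, N m; "opening": finger opening in m; "gripper_force": force on a finger pad.
Only numpy, scipy, OpenCV 4.12 (cv2) and the standard library are available. Lean on these libraries where they do the work, as an engineer would, in place of code of your own. Each camera call takes 0.05 s, during which the arm holds its last target. There are 200 camera calls.

## Working session

There is one attempt and no reset: what is moved stays moved. The work goes in short steps, Python scripts to look and compute and a tool call to move; the robot and the scene stay as the last step left them, time stands still between calls to the robot, and variables do not carry over. Pictures are saved under pics/ and viewed, at most 14 in all, crops included, and the job is handed in when it is done.

Besides the shell and the picture viewer there is one more tool, called after "Request:" in YAML: its name, and indented under it one key for each argument. arm_command: Moves the arm, as the interface text tells. Its arguments: {"type":"object","properties":{"increments":{"type":"string"},"grip_force":{"type":"number"}},"required":["increments"]}

```bash
ls; mkdir -p pics
python3 - <<'E'
from plant import robot
import cv2
for n in("scene","top"):
    cv2.imwrite(f"pics/{n}0.png",robot.read_camera(n)); print(n,robot.camera_model(n))
s=robot.read_state();print(s)
E
```

```text
pics
scene {'fx': 403.957989964612, 'fy': 403.957989964612, 'cx': 317.76931377076414, 'cy': 198.76561818407004, 'eye': array([1.2009664 , 0.05750779, 0.99839705]), 'rotation': array([-1.72465409, -1.981867  ,  0.65734976])}
top {'fx': 394.9095978475309, 'fy': 394.9095978475309, 'cx': 320.45292518795657, 'cy': 200.86825617763768, 'eye': array([ 3.53390319e-01, -1.13211315e-03,  1.27851089e+00]), 'rotation': array([-2.13822808,  2.19037345, -0.1266296 ])}
{'t': 0.1, 'q': array([ 1.02762901e+00,  1.31100665e-01,  1.48917167e+00,  9.36510792e-06,
        1.52295931e+00, -8.53936693e-02]), 'dq': array([-9.33628016e-05, -2.19315179e-03, -1.14108796e-03,  1.53572456e-04,
        9.56556661e-04, -2.15553303e-03]), 'joint_torque': array([ 1.32440869e-03, -5.61340892e+01, -4.93094337e+01,  7.70895160e-02,
        2.90613191e-02, -1.12565979e-04]), 'tool_pos': array([0.26490616, 0.5378409 , 0.24268261]), 'orientation': array([-7.12690518e-01, -3.05915537e+00,  2.44346534e-03]), 'force': array([0.21420092, 0.50631602, 0.68669097]), 'wrist_torque': array([-0.03331819, -0.00828299,  0.01031761]), 'gripper_force': 0.0, 'opening': 0.09298291348256311}
```

View pics/top0.png

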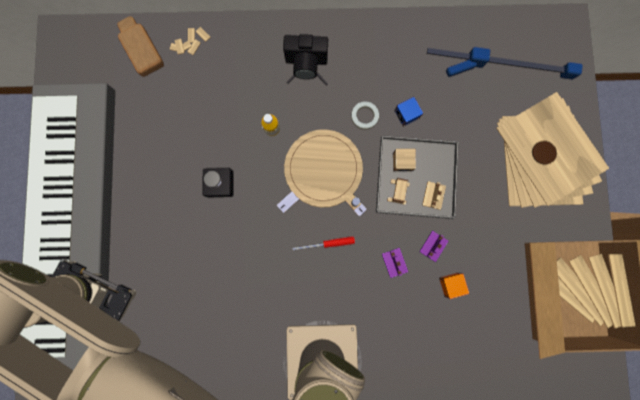

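View pics/scene0.png

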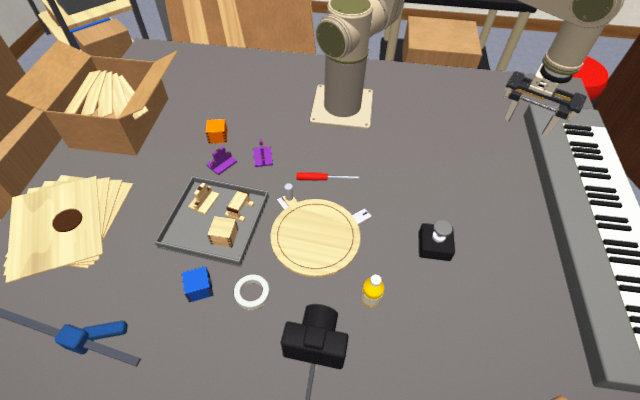

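The parts are in the tray on the right. In the top view the speaker is at (405,159), the riser at (400,191) and the bracket at (434,195). The two purple brackets at (395,263) and (434,246) and the orange and blue cubes lie outside the tray, so they are the decoys. Next I'll enlarge the tray and turntable.

```bash
cat > h.py <<'E'
import numpy as np, cv2
from scipy.spatial.transform import Rotation as R
from plant import robot
def w(cam,u,v,z):
    m=robot.camera_model(cam) if isinstance(cam,str) else cam
    d=R.from_rotvec(m["rotation"]).apply([(u-m["cx"])/m["fx"],(v-m["cy"])/m["fy"],1])
    return m["eye"]+d*(z-m["eye"][2])/d[2]
def px(cam,p):
    m=robot.camera_model(cam) if isinstance(cam,str) else cam
    c=R.from_rotvec(m["rotation"]).inv().apply(np.array(p)-m["eye"])
    return np.array([m["fx"]*c[0]/c[2]+m["cx"],m["fy"]*c[1]/c[2]+m["cy"]])
def crop(im,u0,v0,u1,v1,k,name):
    cv2.imwrite("pics/"+name,cv2.resize(im[v0:v1,u0:u1],None,fx=k,fy=k,interpolation=cv2.INTER_CUBIC))
def local(target,yaw=None):
    "shift in tool axes (mm) to reach target TCP; yaw of the tool y axis (finger line) in the world"
    s=robot.read_state(); r=R.from_rotvec(s["orientation"])
    d=r.inv().apply(np.array(target)-s["tool_pos"])*1000
    y=r.apply([0,1,0]); a=np.arctan2(y[1],y[0]); t=None
    if yaw is not None:
        t=(yaw-a+np.pi/2)%np.pi-np.pi/2; t=-t   # tool z is down
    print("t",round(s["t"],2),"pos",s["tool_pos"].round(4),"yaw_y",a.round(3),"q6",s["q"][5].round(2),"shift",d.round(1),"turn",t,"open",s["opening"].round(4))
E
python3 - <<'E'
from h import *
a=cv2.imread("pics/top0.png")
crop(a,265,125,465,225,4,"top0c.png")
b=cv2.imread("pics/scene0.png")
crop(b,150,170,290,270,5,"sc0c.png")
E
```

```text
(no output)
```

View pics/top0c.png

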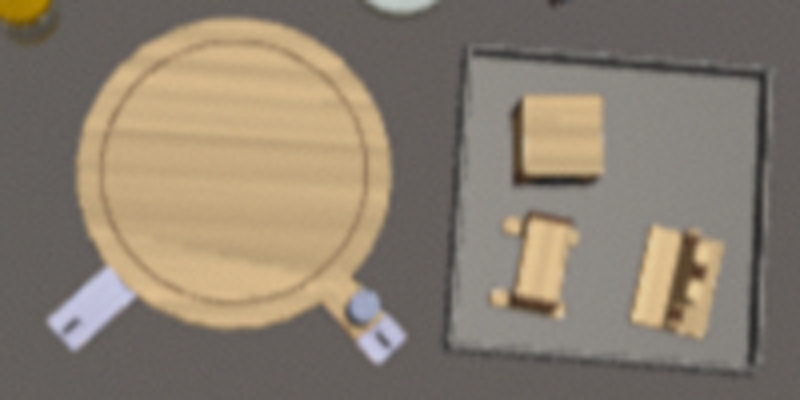

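View pics/sc0c.png

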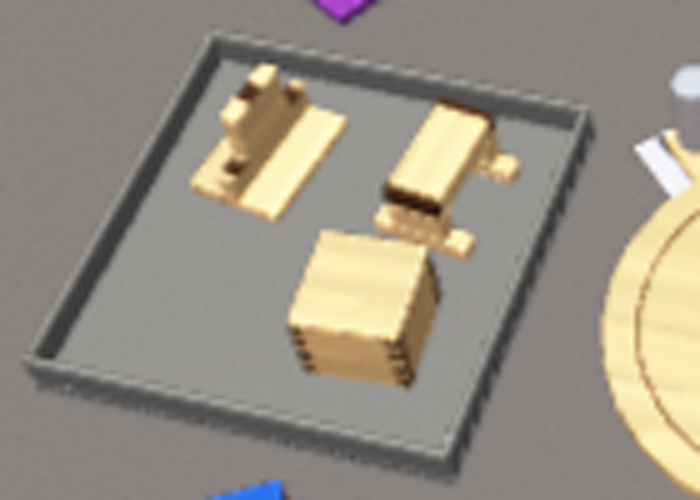

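The crops show the following, in crop pixels:
- **Platter:** centre about (235,172).
- **Handle:** about (363,305), next to the right mark.
- **Speaker top:** (523..604, 95..178).
- **Riser:** centre about (545,262).
- **Bracket foot corners:** (655,225), (724,240), (706,338), (632,325).

All three parts in the tray are plain plywood, not purple, blue or orange.

Run:
```python
from h import *
T=lambda x,y,z:w("top",265+(x+.5)/4-.5,125+(y+.5)/4-.5,z)[:2]
S=lambda x,y,z:w("scene",150+(x+.5)/5-.5,170+(y+.5)/5-.5,z)[:2]
def quad(n,f,pts,z):
    P=np.array([f(x,y,z) for x,y in pts]); e=np.diff(np.vstack([P,P[:1]]),axis=0)
    print(n,"c",P.mean(0).round(4),"len",np.linalg.norm(e,axis=1).round(4),"ang",np.arctan2(e[:,1],e[:,0]).round(3))
quad("tray",T,[(467,45),(770,68),(757,372),(445,350)],.03)
quad("trayS",S,[(212,35),(592,108),(452,462),(28,365)],.03)
quad("spk",T,[(523,95),(604,95),(604,178),(523,178)],.059)
quad("spkS",S,[(322,230),(428,247),(397,340),(289,323)],.059)
quad("ris",T,[(530,214),(576,222),(560,308),(514,300)],.055)
quad("risS",S,[(440,101),(494,122),(440,212),(385,187)],.055)
quad("bra",T,[(655,225),(724,240),(706,338),(632,325)],.015)
P=np.array([S(x,y,.015) for x,y in[(347,123),(275,220),(191,183)]]);print("braS c",(P[0]+P[2])/2,np.linalg.norm(np.diff(P,axis=0),axis=1))
for a in[(234.5,172.5),(235,171)]:print("plat",T(*a,.045))
print("r",np.linalg.norm(T(392,172,.045)-T(77,172,.045))/2,"ring",np.linalg.norm(T(368,172,.045)-T(101,172,.045))/2)
print("handle",T(363,305,.1),"markR",T(384,338,.01),"markL",T(71,325,.01))
quad("plung",lambda u,v,z:w("top",u,v,z)[:2],[(212,179),(212,179)],.102)
print(w("scene",443,228,.102), w("top",212,179,.102),w("scene",316,236,.045),w("scene",289,188,.1),w("top",217,183,.05))
a=cv2.imread("pics/top0.png");crop(a,190,160,240,205,10,"plu.png")
```

```text
tray c [ 0.5673 -0.3186] len [0.2459 0.2474 0.2476 0.2491] ang [-1.672  3.037  1.476 -0.112]
trayS c [ 0.5727 -0.3191] len [0.2482 0.2498 0.2482 0.2469] ang [ 1.478 -0.096 -1.675  3.046]
spk c [ 0.6195 -0.2777] len [0.064  0.0666 0.0636 0.0666] ang [-1.595  3.09   1.547 -0.046]
spkS c [ 0.6233 -0.278 ] len [0.0621 0.062  0.0611 0.0625] ang [ 1.525 -0.015 -1.608 -3.141]
ris c [ 0.5216 -0.2593] len [0.0365 0.0694 0.0363 0.0694] ang [-1.77   2.911  1.373 -0.227]
risS c [ 0.5265 -0.2578] len [0.0371 0.0697 0.0379 0.068 ] ang [ 1.273 -0.217 -1.912  2.915]
bra c [ 0.5074 -0.3753] len [0.0568 0.0815 0.0601 0.0841] ang [-1.813  2.903  1.371 -0.277]
braS c [ 0.51117265 -0.37369275] [0.07987055 0.06101753]
plat [ 0.5996138  -0.01834291]
plat [ 0.60081374 -0.01876987]
r 0.12499160038204053 ring 0.10594526014677479
handle [ 0.48524276 -0.11152916] markR [ 0.46813338 -0.13597744] markL [0.48472856 0.11619367]
plung c [0.5618 0.3188] len [0. 0.] ang [0. 0.]
[0.57120662 0.31944657 0.102     ] [0.56175751 0.31875316 0.102     ] [ 0.6083266  -0.01555773  0.045     ] [ 0.49410935 -0.10953001  0.1       ] [0.55784099 0.31708781 0.05      ]
```

View pics/plu.png

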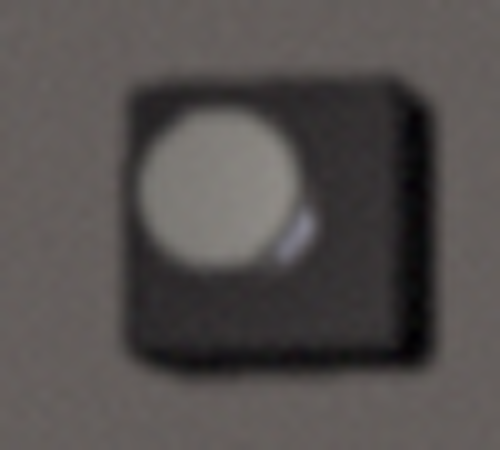

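Request:
arm_command:
  increments: "0 -178 -135 0 0.74; 0 -178 -135 0 0.74; 0 -178 -135 0 0.74; 0 -178 -135 0 0.74; 0 -178 -135 0 0.74"

```text
t: 0.6
tool_pos: [0.3662, 0.3352, 0.2432]
orientation: [1.781, 2.587, -0.002]
force: [-0.3, 1.6, -0.3]
opening: 0.093
gripper_force: 0.0
```

Request:
arm_command:
  increments: "0 -222 20 0 0.74; 0 -222 20 0 0.74; 0 -222 20 0 0.74; 0 -222 20 0 0.74; 0 -222 20 0 0.74"

```text
t: 1.1
tool_pos: [0.4656, 0.1355, 0.2433]
orientation: [2.597, 1.767, -0.001]
force: [-0.5, -0.8, -0.0]
opening: 0.0928
gripper_force: 0.0
```

Request:
arm_command:
  increments: "0 -151 165 0 0.74; 0 -151 165 0 0.74; 0 -151 165 0 0.74; 0 -151 165 0 0.74; 0 -151 165 0 0.74"

```text
t: 1.6
tool_pos: [0.5652, -0.0649, 0.2429]
orientation: [3.06, 0.708, -0.001]
force: [0.3, 0.6, 0.0]
opening: 0.093
gripper_force: 0.0
```

Request:
arm_command:
  increments: "0 -63 192 0 0.464; 0 -63 192 0 0.464; 0 -63 192 0 0.464; 0 -63 192 0 0.464; 0 -63 192 0 0.464"

```text
t: 2.1
tool_pos: [0.593, -0.2669, 0.2419]
orientation: [3.141, -0.01, -0.003]
force: [-1.2, 1.1, -0.0]
opening: 0.0929
gripper_force: 0.0
```

Run:
```python
from h import *
local([.6215,-.278,.25],-1.60)
m=robot.camera_model("wrist");im=robot.read_camera("wrist")
np.save("m1.npy",m,allow_pickle=True);cv2.imwrite("pics/w1.png",im)
print(m)
for p in[(.6215,-.278,.059),(.524,-.2585,.055),(.5095,-.3745,.071)]:print(px(m,p))
```

```text
Traceback (most recent call last):
  File "h.py", line 21, in local
    print("t",round(s["t"],2),"pos",s["tool_pos"].round(4),"yaw_y",a.round(3),"q6",s["q"][5].round(2),"shift",d.round(1),"turn",t,"open",s["opening"].round(4))
                                                                                                                                         ^^^^^^^^^^^^^^^^^^
AttributeError: 'float' object has no attribute 'round'
```

```bash
sed -i 's/s\["opening"\].round(4)/round(float(s["opening"]),4)/' h.py
python3 - <<'E'
from h import *
local([.6215,-.278,.25],-1.60)
m=robot.camera_model("wrist");im=robot.read_camera("wrist")
np.save("m1.npy",m,allow_pickle=True);cv2.imwrite("pics/w1.png",im)
print(m)
for p in[(.6215,-.278,.059),(.524,-.2585,.055),(.5095,-.3745,.071)]:print(px(m,p))
E
```

```text
t 2.1 pos [ 0.593  -0.2669  0.2419] yaw_y -1.577 q6 1.08 shift [28.5 11.  -8.1] turn 0.023026061985884638 open 0.0929
{'fx': 295.9754328450841, 'fy': 295.9754328450841, 'cx': 320.8304075980611, 'cy': 201.90400482968352, 'eye': array([ 0.66557034, -0.2662112 ,  0.38303412]), 'rotation': array([ 2.06855252, -2.08409574, -0.28305728])}
[331.53985638 161.32057121]
[314.92111393 242.52603851]
[415.11293569 258.94838462]
```

View pics/w1.png

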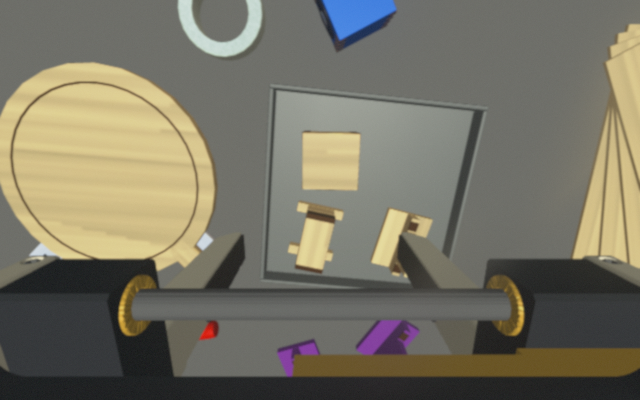

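The wrist view confirms the tray positions: speaker top about (331,161), predicted (331.5,161.3), and riser about (315,238). I'll pick the speaker first.

Request:
arm_command:
  increments: "0.1 28 11 0 0.023; 0.1 28 11 0 0.023; 0.1 28 11 30 0.023; 0.1 28 11 65 0.023; 0.1 28 11 100 0.023"
  grip_force: 20

```text
t: 2.65
tool_pos: [0.6223, -0.2707, 0.1434]
orientation: [3.141, -0.033, 0.002]
force: [0.2, -1.0, -0.5]
opening: 0.0838
gripper_force: 0.0
```

Request:
arm_command:
  increments: "0.1 0 0 40 0; 0.1 0 0 75 0; 0.1 0 0 100 0; 0.1 0 0 100 0; 0.1 0 0 100 0"

```text
t: 3.15
tool_pos: [0.622, -0.271, 0.0442]
orientation: [-3.141, 0.035, 0.001]
force: [0.1, -0.1, 0.1]
opening: 0.0836
gripper_force: 0.0
```

Request:
arm_command:
  increments: "0.6 0 0 0 0; 0.6 0 0 0 0; 0.6 0 0 0 0; 0.6 0 0 0 0; 0.6 0 0 0 0"

```text
t: 3.65
tool_pos: [0.6236, -0.2735, 0.0463]
orientation: [3.139, -0.037, 0.006]
force: [-0.7, -3.4, 8.3]
opening: 0.0621
gripper_force: 20.0
```

Request:
arm_command:
  increments: "0.6 0 0 -15 0; 0.6 0 0 -45 0; 0.6 0 0 -80 0; 0.6 0 0 -105 0; 0.6 0 0 -120 0"

```text
t: 4.15
tool_pos: [0.623, -0.2722, 0.1673]
orientation: [3.14, -0.036, 0.005]
force: [-0.6, -0.0, -1.3]
opening: 0.0621
gripper_force: 20.0
```

Request:
arm_command:
  increments: "0.6 3 -25 0 0; 0.6 8 -65 0 0; 0.6 13 -105 0 0; 0.6 18 -145 0 0; 0.6 23 -185 0 0"

```text
t: 4.65
tool_pos: [0.6486, -0.0858, 0.163]
orientation: [-3.141, 0.037, 0.003]
force: [0.0, 0.1, -2.6]
opening: 0.062
gripper_force: 20.0
```

Request:
arm_command:
  increments: "0.6 5 -40 0 -0.023; 0.6 8 -66 0 -0.023; 0.6 8 -71 0 -0.023; 0.6 8 -71 0 -0.023; 0.6 8 -71 0 -0.023"

```text
t: 5.15
tool_pos: [0.6586, -0.0178, 0.1633]
orientation: [3.141, -0.001, -0.002]
force: [-0.8, -0.3, -3.3]
opening: 0.0618
gripper_force: 20.0
```

Run:
```python
from h import *
local([.661,-.017,.088],-1.571)
```

```text
t 5.15 pos [ 0.6586 -0.0178  0.1633] yaw_y -1.571 q6 1.47 shift [ 2.5 -0.8 75.2] turn -0.00046708783100068985 open 0.0618
```

Request:
arm_command:
  increments: "0.6 2 -1 20 0; 0.6 2 -1 50 0; 0.6 2 -1 67 0; 0.6 2 -1 72 0; 0.6 2 -1 74 0"

```text
t: 5.65
tool_pos: [0.6605, -0.0166, 0.089]
orientation: [-3.142, 0.002, 0.002]
force: [-0.2, 0.0, -2.8]
opening: 0.0617
gripper_force: 20.0
```

Request:
arm_command:
  increments: "0.6 0 0 1 0; 0.6 0 0 2 0; 0.6 0 0 2 0"

```text
t: 5.95
tool_pos: [0.6617, -0.0159, 0.0888]
orientation: [3.141, -0.0, 0.003]
force: [0.1, -0.6, -2.4]
opening: 0.0618
gripper_force: 20.0
```

Request:
arm_command:
  increments: "0.6 0 0 1 0; 0.6 0 0 2 0; 0.6 0 0 2 0"

```text
t: 6.25
tool_pos: [0.6614, -0.0158, 0.0863]
orientation: [3.142, -0.0, 0.001]
force: [-0.9, 0.6, 2.0]
opening: 0.0618
gripper_force: 20.0
```

Request:
arm_command:
  increments: "0.6 0 0 1 0; 0.6 0 0 1 0"

```text
t: 6.45
tool_pos: [0.6614, -0.0157, 0.0862]
orientation: [3.141, -0.0, 0.001]
force: [-6.0, 1.4, 7.3]
opening: 0.0619
gripper_force: 20.0
```

Request:
arm_command:
  increments: "0.15 0 0 -1 0; 0.15 0 0 -1 0; 0.15 0 0 -1 0; 0.15 0 0 -1 0; 0.15 0 0 -20 0"

```text
t: 6.95
tool_pos: [0.6586, -0.0156, 0.1012]
orientation: [-3.141, 0.0, 0.009]
force: [-0.6, 0.2, -0.3]
opening: 0.0792
gripper_force: 0.0
```

Request:
arm_command:
  increments: "0.15 0 0 -40 0; 0.15 0 0 -80 0; 0.2 -15 35 -90 0; 0.2 -35 80 -90 0.1; 0.2 -56 128 -90 0.2"

```text
t: 7.45
tool_pos: [0.6058, -0.1424, 0.1956]
orientation: [3.125, -0.317, 0.003]
force: [0.5, -0.8, -0.3]
opening: 0.0745
gripper_force: 0.0
```

Run:
```python
from h import *
local([.5095,-.3745,.2],-1.82)
cv2.imwrite("pics/top1.png",robot.read_camera("top"))
```

```text
t 7.45 pos [ 0.6058 -0.1424  0.1956] yaw_y -1.773 q6 1.46 shift [-47.7 246.7  -4.4] turn 0.04694242696516637 open 0.0745
```

Request:
arm_command:
  increments: "0.25 -9 49 0 0.02; 0.25 -19 97 0 0.047; 0.25 -28 145 0 0.047; 0.25 -37 193 0 0.047; 0.25 -47 242 0 0.047"

```text
t: 8.0
tool_pos: [0.5109, -0.3709, 0.1946]
orientation: [-3.118, 0.386, -0.0]
force: [-0.5, -0.5, 0.3]
opening: 0.0693
gripper_force: 0.0
```

Request:
arm_command:
  increments: "0.25 0 3 0 0; 0.25 0 3 0 0"

```text
t: 8.2
tool_pos: [0.5103, -0.3735, 0.1943]
orientation: [-3.117, 0.392, 0.001]
force: [-0.3, 0.1, 0.5]
opening: 0.0697
gripper_force: 0.0
```

Run:
```python
from h import *
local([.5095,-.3745,.058],-1.82)
m=robot.camera_model("wrist");im=robot.read_camera("wrist")
print(px(m,(.5095,-.3745,.071)),px(m,(.524,-.2585,.055)),px(m,(.603,-.017,.045)))
a=cv2.imread("pics/top1.png");k=cv2.resize(a[110:230,260:480],None,fx=3.5,fy=3.5,interpolation=cv2.INTER_CUBIC)[:,:770]
cv2.imwrite("pics/w2.png",im)
cv2.imwrite("pics/t1c.png",k)
```

```text
t 8.2 pos [ 0.5103 -0.3735  0.1943] yaw_y -1.821 q6 1.11 shift [ -0.4   1.2 136.3] turn -0.0007203818317018662 open 0.0697
[322.77402813 201.44872906] [205.75651991 211.53877168] [-43.3027805  192.95739466]
```

View pics/w2.png

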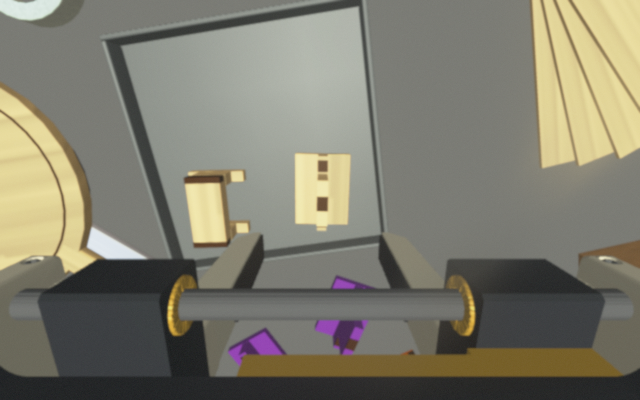

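Request:
arm_command:
  increments: "0.5 0 1 20 0; 0.5 0 1 50 0; 0.5 0 1 80 0; 0.5 0 1 110 0; 0.5 0 1 130 0"

```text
t: 8.75
tool_pos: [0.511, -0.3703, 0.0619]
orientation: [-3.116, 0.383, 0.004]
force: [-0.6, 0.3, -1.1]
opening: 0.0466
gripper_force: 0.0
```

Request:
arm_command:
  increments: "0.5 0 0 6 0; 0.5 0 0 6 0; 1 0 0 6 0; 1 0 0 6 0; 1 0 0 6 0"

```text
t: 9.25
tool_pos: [0.5116, -0.3739, 0.0603]
orientation: [3.116, -0.387, 0.003]
force: [-0.2, 0.8, -0.4]
opening: 0.0269
gripper_force: 0.0
```

Request:
arm_command:
  increments: "1 0 0 0 0; 1 0 0 0 0; 1 0 0 0 0"

```text
t: 9.55
tool_pos: [0.5109, -0.3736, 0.0591]
orientation: [3.117, -0.388, 0.001]
force: [-0.1, -0.6, 2.3]
opening: 0.0101
gripper_force: 20.0
```

Request:
arm_command:
  increments: "1 0 0 -15 0; 1 0 0 -45 0; 1 0 0 -80 0; 1 0 0 -110 0; 1 0 0 -130 0"

```text
t: 10.05
tool_pos: [0.5115, -0.3739, 0.1927]
orientation: [3.116, -0.387, 0.005]
force: [0.5, -0.4, -1.0]
opening: 0.0097
gripper_force: 20.0
```

Request:
arm_command:
  increments: "1 -2 -25 0 0; 1 -6 -67 0 0; 1 -10 -110 0 0; 1 -14 -154 0 0; 1 -18 -198 0 0"

```text
t: 10.55
tool_pos: [0.5417, -0.1754, 0.1897]
orientation: [3.117, -0.388, 0.001]
force: [0.2, 0.2, -1.9]
opening: 0.0101
gripper_force: 20.0
```

Request:
arm_command:
  increments: "1 -4 -44 0 -0.06; 1 -8 -88 0 -0.12; 1 -12 -132 0 -0.18; 1 -16 -174 0 -0.24; 1 -17 -198 0 -0.25"

```text
t: 11.05
tool_pos: [0.5737, 0.0224, 0.1897]
orientation: [-3.141, -0.011, -0.001]
force: [0.2, -0.2, -0.6]
opening: 0.0099
gripper_force: 20.0
```

Request:
arm_command:
  increments: "1 0 0 0 0; 1 0 0 0 0"

```text
t: 11.25
tool_pos: [0.5737, 0.0194, 0.1892]
orientation: [3.141, 0.006, 0.0]
force: [0.3, 0.3, -0.9]
opening: 0.0093
gripper_force: 20.0
```

Run:
```python
from h import *
local([.575,.018,.1],-1.571)
```

```text
t 11.25 pos [0.5737 0.0194 0.1892] yaw_y -1.567 q6 1.51 shift [ 1.3  1.4 89.2] turn 0.004150129650953405 open 0.0093
```

View pics/t1c.png

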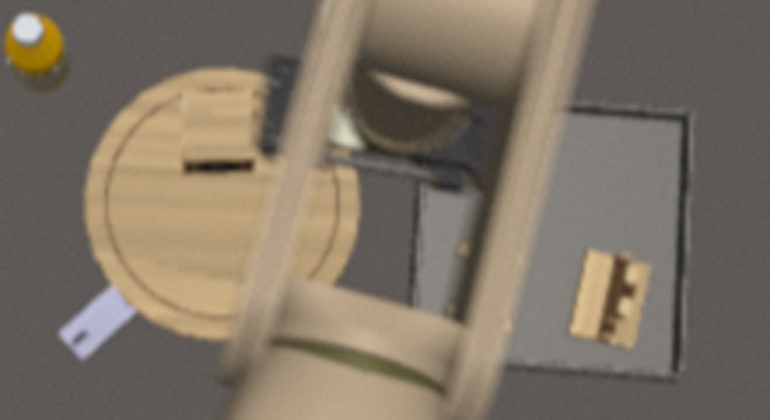

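The speaker stands on the platter: its top face is at crop (183–252, 90–160), near the far edge of the ring, and the bracket is still in the tray in this frame. Now I'll set the bracket down.

Request:
arm_command:
  increments: "1 1 1 20 0; 1 1 1 50 0; 1 1 1 75 0; 1 1 1 84 0; 1 1 1 86 0"

```text
t: 11.75
tool_pos: [0.5737, 0.0171, 0.1016]
orientation: [3.142, 0.002, -0.004]
force: [0.1, -0.3, -1.2]
opening: 0.0099
gripper_force: 20.0
```

Request:
arm_command:
  increments: "1 0 0 1 0; 1 0 0 3 0; 1 0 0 3 0"

```text
t: 12.05
tool_pos: [0.5755, 0.0181, 0.1008]
orientation: [3.141, 0.004, 0.003]
force: [-0.2, -0.4, -0.6]
opening: 0.0094
gripper_force: 20.0
```

Run:
```python
from h import *
s=robot.read_state();print(s["tool_pos"],s["force"])
print("spk est",w("top",322.2,145.4,.099))
```

```text
[0.57551051 0.01805578 0.1008013 ] [-0.2028966  -0.37472687 -0.62201731]
spk est [ 0.65827976 -0.01611728  0.099     ]
```

Request:
arm_command:
  increments: "1 0 0 1 0; 1 0 0 2 0; 1 0 0 2 0"

```text
t: 12.35
tool_pos: [0.5754, 0.0183, 0.0991]
orientation: [3.141, 0.005, 0.002]
force: [-3.3, 0.3, 6.4]
opening: 0.0101
gripper_force: 20.0
```

Request:
arm_command:
  increments: "1 0 0 1 0; 1 0 0 1 0; 1 0 0 1 0"

```text
t: 12.65
tool_pos: [0.5756, 0.0184, 0.099]
orientation: [3.142, 0.005, 0.003]
force: [-5.8, 0.7, 13.5]
opening: 0.0103
gripper_force: 20.0
```

Request:
arm_command:
  increments: "0.55 0 0 -2 0; 0.55 0 0 -2 0; 0.55 0 0 -2 0; 0.55 0 0 -15 0; 0.55 0 0 -45 0"

```text
t: 13.15
tool_pos: [0.5724, 0.0183, 0.1394]
orientation: [-3.141, -0.004, 0.01]
force: [1.2, -0.4, 0.2]
opening: 0.0409
gripper_force: 0.0
```

Request:
arm_command:
  increments: "0.45 0 0 -40 0; 0.45 -5 30 -50 0.05; 0.45 -14 77 -50 0.1; 0.45 -23 125 -50 0.15; 0.45 -32 172 -50 0.222"

```text
t: 13.65
tool_pos: [0.543, -0.1554, 0.1929]
orientation: [3.122, -0.346, 0.002]
force: [0.2, 0.8, -0.3]
opening: 0.0509
gripper_force: 0.0
```

Run:
```python
from h import *
local([.524,-.2585,.2],-1.793)
```

```text
t 13.65 pos [ 0.543  -0.1554  0.1929] yaw_y -1.791 q6 1.42 shift [  4.1 104.7  -7. ] turn 0.0016627789741447963 open 0.0509
```

Request:
arm_command:
  increments: "0.4 1 45 0 0; 0.4 3 85 0 0; 0.4 4 102 0 0; 0.4 4 102 0 0; 0.4 4 102 0 0"

```text
t: 14.15
tool_pos: [0.5251, -0.2536, 0.1919]
orientation: [-3.122, 0.344, -0.0]
force: [-0.0, 0.9, 0.8]
opening: 0.0556
gripper_force: 0.0
```

Run:
```python
from h import *
local([.524,-.2585,.046],-1.793)
m=robot.camera_model("wrist");im=robot.read_camera("wrist")
print(px(m,(.524,-.2585,.055)))
cv2.imwrite("pics/w3.png",im)
cv2.imwrite("pics/top3.png",robot.read_camera("top"))
np.save("m3.npy",m,allow_pickle=True)
```

```text
t 14.15 pos [ 0.5251 -0.2536  0.1919] yaw_y -1.79 q6 1.25 shift [-1.000e-01  5.100e+00  1.459e+02] turn 0.0025169077499109793 open 0.0556
[326.74823032 197.35917098]
```

View pics/w3.png

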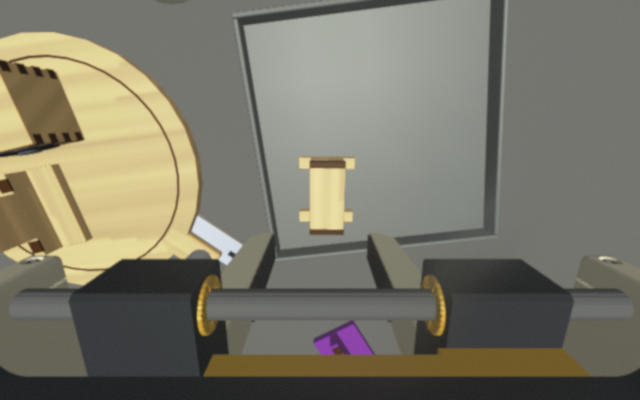

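The riser's top centre is at (327,199), predicted (326.7,197.4). It is still in place, so I'm going down.

Request:
arm_command:
  increments: "0.5 0 2 20 0; 0.5 0 4 50 0; 0.5 0 5 90 0; 0.5 0 5 120 0; 0.5 0 5 135 0"

```text
t: 14.75
tool_pos: [0.5225, -0.2565, 0.0533]
orientation: [-3.121, 0.34, 0.007]
force: [0.5, -0.1, 0.0]
opening: 0.0465
gripper_force: 0.0
```

Request:
arm_command:
  increments: "0.5 0 0 6 0; 0.5 0 0 6 0; 0.8 0 0 6 0; 0.8 0 0 6 0; 0.8 0 0 6 0"

```text
t: 15.25
tool_pos: [0.5252, -0.2598, 0.0526]
orientation: [3.122, -0.344, 0.005]
force: [-0.1, 0.9, 4.9]
opening: 0.0333
gripper_force: 20.0
```

Request:
arm_command:
  increments: "0.8 0 0 0 0; 0.8 0 0 0 0"

```text
t: 15.45
tool_pos: [0.5252, -0.2598, 0.0526]
orientation: [3.122, -0.344, 0.005]
force: [-0.4, 1.9, 6.7]
opening: 0.0341
gripper_force: 20.0
```

Request:
arm_command:
  increments: "0.8 0 0 -15 0; 0.8 0 0 -45 0; 0.8 0 0 -80 0; 0.8 0 0 -110 0; 0.8 0 0 -130 0"

```text
t: 15.95
tool_pos: [0.5246, -0.2598, 0.1847]
orientation: [3.121, -0.344, 0.005]
force: [1.2, 0.1, -1.2]
opening: 0.0339
gripper_force: 20.0
```

Request:
arm_command:
  increments: "0.8 1 -25 0 -0.04; 0.8 1 -70 0 -0.09; 0.8 2 -115 0 -0.14; 0.8 3 -160 0 -0.18; 0.8 4 -200 0 -0.22"

```text
t: 16.45
tool_pos: [0.5714, -0.063, 0.1819]
orientation: [3.142, 0.004, 0.001]
force: [1.4, 0.2, -1.2]
opening: 0.0338
gripper_force: 20.0
```

Request:
arm_command:
  increments: "0.8 0 -14 0 0; 0.8 0 -14 0 0; 0.8 0 -14 0 0"

```text
t: 16.75
tool_pos: [0.5711, -0.0515, 0.1811]
orientation: [3.141, 0.001, 0.0]
force: [-0.2, -0.3, -1.6]
opening: 0.0335
gripper_force: 20.0
```

Run:
```python
from h import *
local([.575,-.052,.0945],-1.571)
```

```text
t 16.75 pos [ 0.5711 -0.0515  0.1811] yaw_y -1.57 q6 1.39 shift [ 3.9  0.5 86.6] turn 0.0009229741847864847 open 0.0335
```

Request:
arm_command:
  increments: "0.8 3 1 20 0; 0.8 3 1 50 0; 0.8 3 1 75 0; 0.8 3 1 84 0; 0.8 3 1 86 0"

```text
t: 17.25
tool_pos: [0.5731, -0.0531, 0.0936]
orientation: [-3.142, 0.002, 0.004]
force: [0.0, 0.2, -1.2]
opening: 0.0339
gripper_force: 20.0
```

Request:
arm_command:
  increments: "0.8 0 0 1 0; 0.8 0 0 2 0; 0.8 0 0 2 0"

```text
t: 17.55
tool_pos: [0.5751, -0.0521, 0.094]
orientation: [3.141, 0.001, 0.003]
force: [-0.1, 0.2, -1.7]
opening: 0.0337
gripper_force: 20.0
```

Request:
arm_command:
  increments: "0.8 0 0 1 0; 0.8 0 0 2 0; 0.8 0 0 2 0"

```text
t: 17.85
tool_pos: [0.5751, -0.052, 0.0926]
orientation: [3.141, 0.002, 0.003]
force: [-3.9, -0.3, 8.2]
opening: 0.034
gripper_force: 20.0
```

Request:
arm_command:
  increments: "0.5 0 0 -2 0; 0.5 0 0 -2 0; 0.5 0 0 -2 0; 0.5 0 0 -20 0; 0.5 0 0 -50 0"

```text
t: 18.35
tool_pos: [0.5722, -0.0515, 0.1383]
orientation: [-3.141, -0.001, 0.009]
force: [0.2, -0.5, -0.1]
opening: 0.0463
gripper_force: 0.0
```

Request:
arm_command:
  increments: "0.5 0 0 -40 0; 0.5 -30 20 -50 0; 0.5 -70 45 -50 0; 0.5 -86 58 -50 0; 0.5 -86 58 -50 0"

```text
t: 18.85
tool_pos: [0.4867, -0.1112, 0.1906]
orientation: [3.141, -0.002, -0.0]
force: [-0.5, -0.8, 0.1]
opening: 0.0463
gripper_force: 0.0
```

Run:
```python
from h import *
local([.489,-.111,.085],-1.571)
m=robot.camera_model("wrist");im=robot.read_camera("wrist")
print(px(m,(.489,-.111,.1)),px(m,(.603,-.017,.045)))
cv2.imwrite("pics/w4.png",im)
cv2.imwrite("pics/top4.png",robot.read_camera("top"))
np.save("m4.npy",m,allow_pickle=True)
```

```text
t 18.85 pos [ 0.4867 -0.1112  0.1906] yaw_y -1.572 q6 1.25 shift [  2.4  -0.3 105.6] turn -0.001188391056944349 open 0.0463
[321.71211609 208.90278652] [216.1992158   69.38651245]
```

View pics/w4.png

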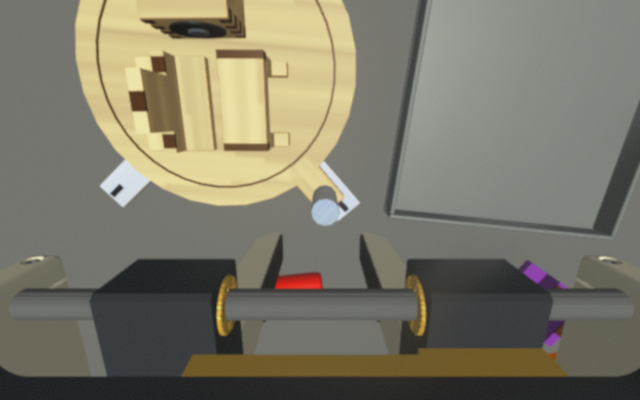

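The wrist view shows all three parts standing inside the ring: speaker top-left, bracket about (185,105), riser about (245,100). The handle top is at (326,206), so roughly (0.491,-0.1145). I'll grip it.

Request:
arm_command:
  increments: "0.5 4 3 20 0; 0.5 4 3 50 0; 0.5 4 3 85 0; 0.5 4 3 100 0; 0.5 4 3 105 0"
  grip_force: 8

```text
t: 19.45
tool_pos: [0.4913, -0.1118, 0.0834]
orientation: [-3.14, -0.003, 0.006]
force: [-0.7, 0.2, 0.6]
opening: 0.0466
gripper_force: 0.0
```

Request:
arm_command:
  increments: "0.8 0 0 0 0; 0.8 0 0 0 0; 0.8 0 0 0 0; 0.8 0 0 0 0"

```text
t: 19.85
tool_pos: [0.4932, -0.1137, 0.0873]
orientation: [3.14, 0.001, 0.003]
force: [-1.8, -2.7, 4.8]
opening: 0.024
gripper_force: 8.0
```

Run:
```python
from h import *
m=np.load("m4.npy",allow_pickle=True).item();print(w(m,326,206,.1)); s=robot.read_state();print(s["force"],s["tool_pos"])
```

```text
[ 0.49146327 -0.1145024   0.1       ]
[-1.84699395 -2.67776974  4.80864364] [ 0.49315747 -0.11370412  0.08726075]
```

Request:
arm_command:
  increments: "0.8 -5 -6 0 0; 0.8 -12.5 -16.5 0 0; 0.8 -20 -30 0 0; 0.8 -27.5 -47 0 0; 0.8 -32.5 -64 0 0"

```text
t: 20.35
tool_pos: [0.4589, -0.0504, 0.0866]
orientation: [3.138, -0.001, -0.001]
force: [-6.8, -9.7, 5.1]
opening: 0.0238
gripper_force: 8.0
```

Request:
arm_command:
  increments: "0.8 -3 -20.5 0 0; 0.8 -3.5 -41 0 0; 0.8 -1 -62 0 0; 0.8 4 -82 0 0; 0.8 11 -99 0 0"

```text
t: 20.85
tool_pos: [0.4704, 0.0511, 0.0859]
orientation: [-3.141, -0.001, -0.0]
force: [0.5, -1.2, -1.4]
opening: 0.0237
gripper_force: 8.0
```

Request:
arm_command:
  increments: "0.8 9 -16 0 0; 0.8 18 -28.5 0 0; 0.8 27 -38 0 0; 0.8 32 -43.5 0 0; 0.8 36 -47 0 0"

```text
t: 21.35
tool_pos: [0.5072, 0.0973, 0.0858]
orientation: [3.141, 0.001, 0.0]
force: [-1.7, -3.1, 1.7]
opening: 0.0243
gripper_force: 8.0
```

Request:
arm_command:
  increments: "0.5 0 0 0 0; 0.5 0 0 0 0; 0.5 0 0 -10 0; 0.5 0 0 -50 0; 0.5 -10 0 -90 0"

```text
t: 21.85
tool_pos: [0.4961, 0.0967, 0.1766]
orientation: [3.142, 0.0, -0.002]
force: [0.6, -0.2, -0.5]
opening: 0.0462
gripper_force: 0.0
```

Run:
```python
from h import *
local([.562,.319,.2])
im=robot.read_camera("wrist");np.save("m5.npy",robot.camera_model("wrist"),allow_pickle=True)
cv2.imwrite("pics/w5.png",im)
cv2.imwrite("pics/top5.png",robot.read_camera("top"))
```

```text
t 21.85 pos [0.4961 0.0967 0.1766] yaw_y -1.571 q6 1.66 shift [  65.9 -222.3  -23.6] turn None open 0.0462
```

View pics/w5.png

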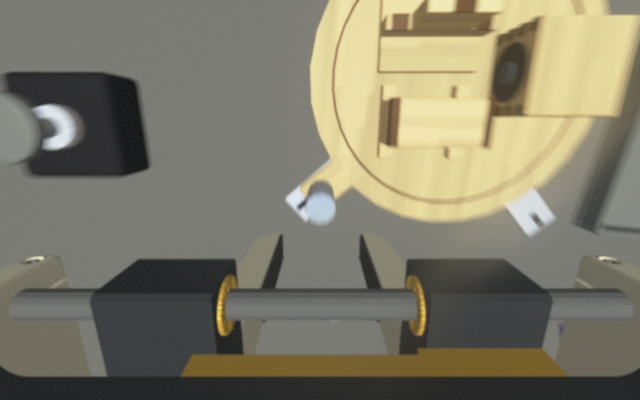

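The handle top is at (320,203) over the left tab, and all three parts are standing. Next is the plunger.

Request:
arm_command:
  increments: "1 14 -45 -15 0; 1 28 -90 -15 0; 1 42 -135 -15 0; 1 56 -180 -15 0; 1 69 -222 -15 0"

```text
t: 22.45
tool_pos: [0.5658, 0.321, 0.191]
orientation: [-3.141, -0.001, -0.001]
force: [1.0, -1.0, 0.3]
opening: 0.0109
gripper_force: 0.0
```

Request:
arm_command:
  increments: "1 0 0 0 0; 1 0 0 0 0"

```text
t: 22.65
tool_pos: [0.5651, 0.3197, 0.19]
orientation: [3.141, 0.004, -0.002]
force: [0.4, -0.8, -0.1]
opening: 0.0007
gripper_force: 0.0
```

Run:
```python
from h import *
local([.565,.319,.13])
m=np.load("m5.npy",allow_pickle=True).item();h=w(m,320,203,.1)[:2]-[.603,-.017];print("handle",h,np.hypot(*h),np.degrees(np.arctan2(h[1],h[0])))
m=robot.camera_model("wrist");print(px(m,(.565,.319,.102)))
im=robot.read_camera("wrist");crop(im,160,60,480,300,2,"w6.png")
```

```text
t 22.65 pos [0.5651 0.3197 0.19  ] yaw_y -1.568 q6 2.0 shift [-0.   0.6 60. ] turn None open 0.0007
handle [-0.09470506  0.11599268] 0.1497442862807094 129.2307587498113
[322.80771618 212.59836247]
```

View pics/w6.png

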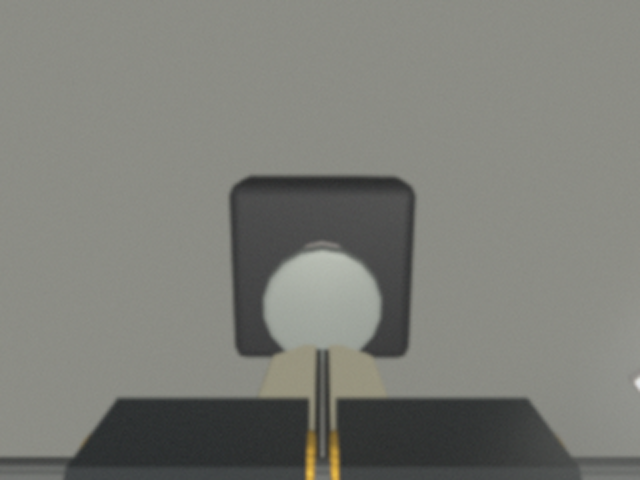

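The plunger head is centred at full-image (321.5,214), predicted (322.8,212.6), so I'm over it. Pressing now.

Request:
arm_command:
  increments: "1 0 0 20 0; 1 0 0 45 0; 1 0 0 58 0; 1 0 0 66 0; 1 0 0 72 0"

```text
t: 23.2
tool_pos: [0.5655, 0.3182, 0.119]
orientation: [3.141, -0.0, -0.0]
force: [-2.8, -2.5, 4.7]
opening: 0.0005
gripper_force: 2.3
```

Request:
arm_command:
  increments: "1 0 0 4 0; 1 0 0 8 0; 1 0 0 11 0; 1 0 0 13 0; 1 0 0 13 0"

```text
t: 23.7
tool_pos: [0.5661, 0.319, 0.1075]
orientation: [-3.142, -0.001, -0.002]
force: [-5.0, -5.4, 7.5]
opening: 0.0003
gripper_force: 3.9
```

Request:
arm_command:
  increments: "1 0 0 2 0; 1 0 0 3 0; 1 0 0 3 0; 1 0 0 3 0"

```text
t: 24.1
tool_pos: [0.5664, 0.3191, 0.1071]
orientation: [-3.141, -0.001, -0.004]
force: [-12.2, -8.1, 22.9]
opening: 0.0001
gripper_force: 11.8
```

Request:
arm_command:
  increments: "1 0 0 -10 0; 1 0 0 -30 0; 1 0 0 -60 0; 1 0 0 -90 0; 1 0 0 -90 0"

```text
t: 24.6
tool_pos: [0.5686, 0.3208, 0.1997]
orientation: [-3.137, -0.001, -0.015]
force: [1.5, 0.8, 1.5]
opening: 0.0007
gripper_force: 0.0
```

Request:
arm_command:
  increments: "0.5 -11 42 0 0; 0.5 -22 86 0 0; 0.5 -34 131 0 0; 0.5 -46 176 0 0; 0.5 -57 221 0 0"

```text
t: 25.1
tool_pos: [0.5082, 0.0968, 0.1927]
orientation: [-3.141, -0.002, -0.002]
force: [0.8, -0.2, -0.1]
opening: 0.036
gripper_force: 0.0
```

Request:
arm_command:
  increments: "0.5 0 0 0 0; 0.5 0 0 0 0"

```text
t: 25.3
tool_pos: [0.5089, 0.0973, 0.193]
orientation: [-3.141, 0.003, -0.002]
force: [-0.5, 0.5, -0.8]
opening: 0.0461
gripper_force: 0.0
```

Run:
```python
from h import *
local([.507,.0975,.087],-1.571)
```

```text
t 25.3 pos [0.5089 0.0973 0.193 ] yaw_y -1.572 q6 1.66 shift [-2.10e+00 -1.00e-01  1.06e+02] turn -0.0014051099724350369 open 0.0461
```

Request:
arm_command:
  increments: "0.5 -2 0 20 0; 0.5 -2 0 50 0; 0.5 -2 0 85 0; 0.5 -2 0 100 0; 0.5 -2 0 106 0"

```text
t: 25.8
tool_pos: [0.5054, 0.099, 0.0847]
orientation: [3.142, 0.003, -0.005]
force: [-0.8, 0.1, 0.6]
opening: 0.0464
gripper_force: 0.0
```

Request:
arm_command:
  increments: "0.8 0 0 0 0; 0.8 0 0 0 0; 0.8 0 0 0 0; 0.8 0 0 0 0"

```text
t: 26.2
tool_pos: [0.5084, 0.0977, 0.0884]
orientation: [3.141, 0.001, 0.006]
force: [3.2, -4.2, 0.6]
opening: 0.0244
gripper_force: 8.0
```

Request:
arm_command:
  increments: "0.8 -5.5 5.5 0 0; 0.8 -14.5 14.5 0 0; 0.8 -24 27 0 0; 0.8 -34 42.5 0 0; 0.8 -41 59 0 0"

```text
t: 26.7
tool_pos: [0.4637, 0.0412, 0.0871]
orientation: [-3.137, -0.003, 0.004]
force: [-7.9, 11.3, 7.7]
opening: 0.0239
gripper_force: 8.0
```

Request:
arm_command:
  increments: "0.8 -6 20 0 0; 0.8 -9.5 40.5 0 0; 0.8 -9.5 61 0 0; 0.8 -7 82 0 0; 0.8 -2.5 99.5 0 0"

```text
t: 27.2
tool_pos: [0.4619, -0.0611, 0.0865]
orientation: [-3.141, -0.001, 0.002]
force: [-1.1, 0.5, -0.3]
opening: 0.0239
gripper_force: 8.0
```

Request:
arm_command:
  increments: "0.8 6.5 17 0 0; 0.8 14 30.5 0 0; 0.8 21 41.5 0 0; 0.8 26 48 0 0; 0.8 28.5 51 0 0"

```text
t: 27.7
tool_pos: [0.4919, -0.1121, 0.0866]
orientation: [3.141, 0.001, -0.001]
force: [-3.6, -1.6, 2.0]
opening: 0.0235
gripper_force: 8.0
```

Request:
arm_command:
  increments: "0.5 0 0 0 0; 0.5 0 0 0 0; 0.5 0 0 -10 0; 0.5 0 0 -50 0; 0.5 -10 0 -100 0"

```text
t: 28.2
tool_pos: [0.4808, -0.1104, 0.1855]
orientation: [-3.14, -0.003, 0.005]
force: [1.8, -0.9, 0.9]
opening: 0.0464
gripper_force: 0.0
```

Run:
```python
from h import *
local([.565,.319,.2])
m=robot.camera_model("wrist");im=robot.read_camera("wrist");np.save("m7.npy",m,allow_pickle=True)
cv2.imwrite("pics/w7.png",im)
cv2.imwrite("pics/top7.png",robot.read_camera("top"))
```

```text
t 28.2 pos [ 0.4808 -0.1104  0.1855] yaw_y -1.569 q6 1.24 shift [  84.8 -429.3  -14.2] turn None open 0.0464
```

View pics/w7.png

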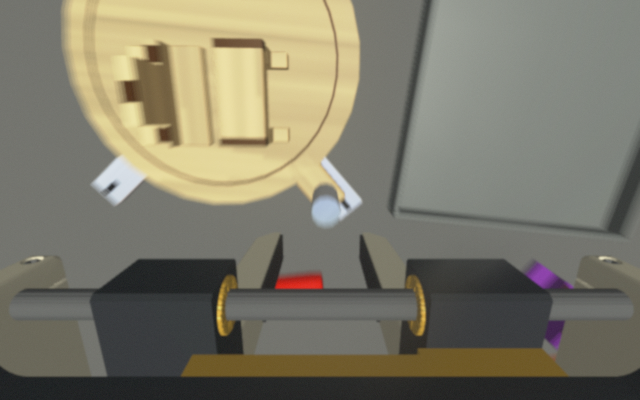

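The handle is back at the right tab at (326,204), with the bracket and riser in place. Now the second press.

Request:
arm_command:
  increments: "1 8 -43 -5 0; 1 17 -87 -5 0; 1 25 -130 -5 0; 1 34 -173 -5 0; 1 42 -215 -5 0"

```text
t: 28.8
tool_pos: [0.5239, 0.1059, 0.1917]
orientation: [-3.141, -0.002, -0.002]
force: [0.4, -0.6, -1.2]
opening: 0.0109
gripper_force: 0.0
```

Request:
arm_command:
  increments: "1 8 -43 0 0; 1 17 -87 0 0; 1 25 -130 0 0; 1 34 -173 0 0; 1 42 -214 0 0"

```text
t: 29.3
tool_pos: [0.5654, 0.3202, 0.1914]
orientation: [-3.141, -0.003, -0.001]
force: [-0.1, -0.6, 0.6]
opening: -0.0
gripper_force: 0.0
```

Request:
arm_command:
  increments: "1 0 0 0 0; 1 0 0 0 0; 1 0 0 0 0"

```text
t: 29.6
tool_pos: [0.5655, 0.3171, 0.191]
orientation: [3.141, 0.001, 0.0]
force: [-0.7, 0.2, 1.1]
opening: 0.0003
gripper_force: 0.0
```

Run:
```python
from h import *
local([.565,.319,.107])
im=robot.read_camera("top");cv2.imwrite("pics/top8.png",im);crop(im,265,125,465,225,4,"top8c.png")
```

```text
t 29.6 pos [0.5655 0.3171 0.191 ] yaw_y -1.57 q6 2.0 shift [-0.5 -1.9 84. ] turn None open 0.0003
```

View pics/top8c.png

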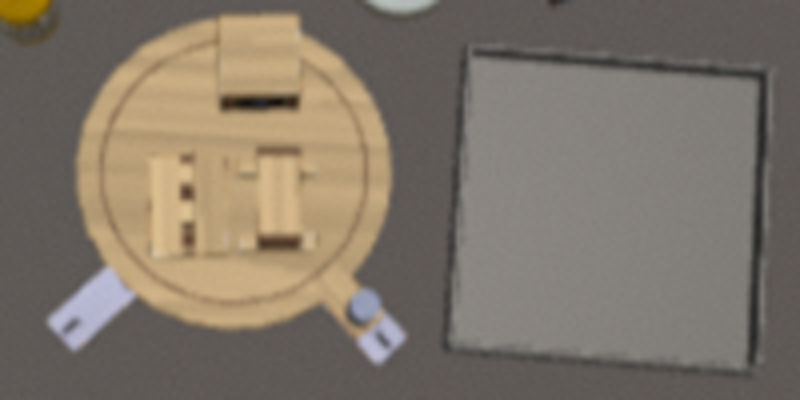

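The speaker's top face is now at crop (219–301, 14–95), against about (229,82) for its centre earlier. It has been knocked. I'll work out from the stored frames when that happened, and whether it is still inside the ring.

Run:
```python
from h import *
L=lambda n:np.load(n,allow_pickle=True).item()
c=np.array([.603,-.017])
f=lambda n,P:print(n,((P[:2]-c)*1000).round(1))
T=lambda x,y,z:w("top",265+(x+.5)/4-.5,125+(y+.5)/4-.5,z)
for x,y in[(219,14),(301,14),(301,95),(219,95)]: f("now top corner",T(x,y,.099))
for x,y in[(222,108),(299,108)]: f("now base front",T(x,y,.045))
for x,y in[(143,38),(236,38)]: f("w4 base front",w(L("m4.npy"),x,y,.045))
for x,y in[(496,27),(498,112)]: f("w5 base front",w(L("m5.npy"),x,y,.045))
for x,y in[(541,17),(527,115)]: f("w5 top front edge",w(L("m5.npy"),x,y,.099))
for z in(.045,.098):f("platter c now",T(234.5,172.5,z))
# ring in top8: top/left/right
for x,y in[(235,38),(101,172),(368,172),(235,302)]: f("ring",T(x,y,.045))
```

```text
now top corner [109.7   8.2]
now top corner [108.2 -54.7]
now top corner [ 44.7 -52.8]
now top corner [46.2  9.7]
now base front [49.1  7.3]
now base front [ 47.6 -54.1]
w4 base front [25.4 61.4]
w4 base front [ 25.2 -19.7]
w5 base front [ 45.5 -33.7]
w5 base front [-23.8 -46.1]
w5 top front edge [ 36.5 -35. ]
w5 top front edge [-27.7 -36.9]
platter c now [-3.4 -1.3]
platter c now [-14.   -0.6]
ring [106.1  -4.5]
ring [ -0.5 104.5]
ring [  -5.5 -107.3]
ring [-106.8    0.9]
```

Run:
```python
from h import *
L=lambda n:np.load(n,allow_pickle=True).item()
c=np.array([.603,-.017])
def blob(fn,u0,v0,u1,v1,cam,zs=(.072,)):
    g=cv2.cvtColor(cv2.imread(fn),cv2.COLOR_BGR2GRAY)[v0:v1,u0:u1]
    t=(g<70).astype(np.uint8); n,l,st,ce=cv2.connectedComponentsWithStats(t)
    i=1+np.argmax(st[1:,4]); u,v=ce[i]+[u0,v0]
    print(fn,"blob",st[i],(u,v),[((w(cam,u,v,z)[:2]-c)*1000).round(1) for z in zs])
blob("pics/w4.png",150,5,235,40,L("m4.npy"))
blob("pics/w5.png",480,20,545,115,L("m5.npy"))
blob("pics/top8.png",315,146,345,156,"top")
# rectified top-plane strips, brightness profile for w5 along rows crossing the front edges
im=cv2.cvtColor(cv2.imread("pics/w5.png"),cv2.COLOR_BGR2GRAY)
print(im[20:125:7,480:640:6])
```

```text
pics/w4.png blob [ 14  16  63  17 733] (np.float64(195.5006821282401), np.float64(29.45975443383356)) [array([24.8,  4.7])]
pics/w5.png blob [  14   23   31   58 1041] (np.float64(508.75600384245917), np.float64(71.61671469740634)) [array([  6.1, -34.4])]
pics/top8.png blob [ 6  3 18  3 46] (np.float64(329.9347826086956), np.float64(150.17391304347825)) [array([ 46.5, -23.2])]
[[104  98 160 209 210 217 213 213 198 126 152 204 207 207 213 217 218 215
  210 206 210 211 213 214 216 217 194]
 [ 94  92 175 206 213 213 162  91  95  84 167 209 206 208 214 218 218 214
  209 208 208 211 213 216 216 210 187]
 [106 154 202 168 108  82  89  85 110 118 182 211 205 210 216 218 218 213
  208 208 210 212 212 215 217 205 171]
 [213 211 198 101  95  94  97 106 110 134 191 210 206 210 216 217 217 212
  208 207 210 213 214 215 217 200 156]
 [209 209 188 109  88  60  60  68 100 150 197 208 208 212 217 218 216 210
  206 208 210 213 213 216 214 187 141]
 [209 209 174  92  59  59  61  62  92 161 205 207 207 213 218 218 213 209
  207 207 212 213 215 216 209 176 110]
 [211 206 161  72  63  72  62  60  89 173 
[... 275 characters left out ...]
 216 209 181 119  97]
 [208 195  98  63  69  66  59  87 146 198 207 208 214 216 218 214 209 208
  211 215 214 213 215 201 160 107  97]
 [207 188  87  62  61  61  74 103 164 205 206 210 215 218 216 213 208 208
  213 216 213 213 215 190 150  99  97]
 [205 176  98  63  63  73  99 112 175 210 206 211 215 217 216 210 207 208
  213 215 214 214 211 181 128 100  96]
 [226 202  95 101 101 106 100 112 183 209 207 211 216 216 215 210 207 208
  213 214 211 213 201 166 108 101  98]
 [227 192  89  81  90  89  92 123 193 209 208 212 217 216 214 209 205 211
  213 213 211 214 196 153 103  98  98]
 [221 166 141 200 209 206 204 209 212 209 206 203 207 208 190 184 201 204
  195 155 140 131 116 109  98  96 110]]
```

Run:
```python
from h import *
c=np.array([.603,-.017])
for f in("top5","top7","top8"):
    g=cv2.cvtColor(cv2.imread(f"pics/{f}.png"),cv2.COLOR_BGR2GRAY)
    print(f,px("top",(.609,-.0514,.072)))
    if f=="top5": print(g[148:182:2,314:364:2])
    if f=="top7": print(g[126:160:2,312:348:2])
for x,y in[(6,-36),(6,-96),(37,-96),(-25,-96)]:
    for z in(.045,.099): print(x,y,z,px("top",(c[0]+x/1e3,c[1]+y/1e3,z)).round(1))
```

```text
top5 [333.88024771 162.82317112]
[[194 194 197 196 193 196 189 169 165 157 178 174 172 175 168 173 184 169
  143 169 179 156  98  92  92]
 [126 174 195 193 190 189 183 169 164 156 176 172 174 177 169 175 183 176
  146 163 180 178 126  93  92]
 [ 73 160 192 186 151 149 176 170 163 158 171 157 171 175 165 168 163 175
  168 150 181 177 156  99  93]
 [ 66  81  89 101  93  83 161 170 161 159 165 165 178 177 164 166 168 176
  180 152 162 174 167 113  91]
 [ 85  88  94  96  93  91 132 171 155 153 162 169 178 178 165 165 171 177
  181 174 150 173 167 153  91]
 [157 161 169 168 167 166 170 170 151 131 166 167 179 176 165 164 170 175
  182 184 160 166 166 166 101]
 [164 162 162 163 165 165 167 168 151 120 163 167 177 177 165 166 170 175
  181 182 170 153 166 174 115]
 [171 170 168 171 172 172 172 171 152 117 165 168 179 178 165 166 180 175
  179 186 177 140 168 176 130]
 [166 171 173 173 156 156 157 165 149 106 165 169 179 177 166 167 181 176
  181 191 181 136 167 177 139]
 [149 155 157 156 154 158 162 169 149  94 165 167 178 177 165 165 181 176
  180 189 179 134 169 178 141]
 [166 168 171 169
[... 1574 characters left out ...]
7]
 [172 173 172 170 140 126 128 128 124 128 126 128 130 124 155 183 182 183]
 [173 173 171 168  80  54  35  23  30  39  24  20  45  46 155 173 174 166]
 [176 177 177 175 114 104 107 100  95  93 114 124 127 118 168 174 173 160]
 [173 171 172 173 171 171 173 172 173 174 174 176 174 174 177 176 177 144]
 [178 177 175 174 175 173 173 176 174 172 172 174 173 173 174 174 171 143]
 [168 168 172 170 173 173 174 175 177 176 178 177 177 178 176 177 163 156]]
top8 [333.88024771 162.82317112]
6 -36 0.045 [334.1 164.6]
6 -36 0.099 [334.7 161. ]
6 -96 0.045 [353.  164.1]
6 -96 0.099 [354.4 160.5]
37 -96 0.045 [352.6 154.6]
37 -96 0.099 [354.1 150.5]
-25 -96 0.045 [353.3 173.8]
-25 -96 0.099 [354.8 170.5]
```

The driver-face fix puts the speaker at an offset of (78,-23) mm, outside the ring. The knock came somewhere between t=21.9 and 28.2, possibly before the first press. I'll put the speaker back inside the ring and repeat the left photo to be safe. I haven't pressed at the right mark yet.

Request:
arm_command:
  increments: "0.15 12 36 -10 0; 0.15 24 72 -10 0; 0.15 36 108 -10 0; 0.15 48 144 -10 0; 0.15 59 178 -10 0"
  grip_force: 20

```text
t: 30.15
tool_pos: [0.625, 0.1367, 0.2014]
orientation: [3.142, -0.002, 0.001]
force: [1.0, 0.0, -1.1]
opening: 0.0359
gripper_force: 0.0
```

Request:
arm_command:
  increments: "0.15 12 36 0 0; 0.15 24 72 0 0; 0.15 36 108 0 0; 0.15 48 144 0 0; 0.15 58 178 0 0"

```text
t: 30.65
tool_pos: [0.6827, -0.0414, 0.2014]
orientation: [3.141, -0.002, 0.001]
force: [-0.8, -0.1, 0.1]
opening: 0.0756
gripper_force: 0.0
```

Request:
arm_command:
  increments: "0.15 0 0 0 0; 0.15 0 0 0 0"

```text
t: 30.85
tool_pos: [0.6825, -0.0402, 0.201]
orientation: [-3.141, 0.004, -0.0]
force: [0.3, -0.5, -0.5]
opening: 0.0786
gripper_force: 0.0
```

Run:
```python
from h import *
local([.683,-.0395,.086],-1.591)
m=robot.camera_model("wrist");im=robot.read_camera("wrist");cv2.imwrite("pics/w9.png",im)
g=cv2.cvtColor(im,cv2.COLOR_BGR2GRAY)
for dx,dy in[(-31,-31),(-31,31),(31,31),(31,-31)]: print(px(m,(.683+dx/1e3,-.0395+dy/1e3,.099)).round(1))
print(g[110:255:6,250:400:6])
```

```text
t 30.85 pos [ 0.6825 -0.0402  0.201 ] yaw_y -1.573 q6 1.44 shift [  0.5  -0.7 115. ] turn 0.017629935835816735 open 0.0786
[356.4 240.6]
[286.3 240.9]
[283.6 171.4]
[358.5 171.1]
[[115 115 116 116 116 116 115 117 115 117 115 114 116 116 118 117 115 118
  116 117 117 116 117 118 102]
 [116 115 117 116 116 116 117 114 117 116 115 117 114 117 116 118 118 117
  117 117 117 117 118 117 104]
 [115 117 116 116 117 116 115 118 117 117 117 116 117 116 116 116 117 116
  117 116 117 118 118 117 117]
 [116 117 117 117 116 117 117 117 117 117 118 116 117 116 117 116 115 116
  119 118 115 118 117 118 117]
 [117 115 116 116 117 116 118 117 116 117 117 118 116 117 117 118 117 117
  116 119 119 118 118 117 118]
 [118 117 117 117 118 118 117 118 119 117 118 118 118 118 118 118 117 117
  120 118 117 118 117 117 118]
 [116 118 118 118 117 117 117 118 118 118 118 119 119 118 118 118 118 119
  118 117 116 116 118 118 117]
 [118 118 118 118 119 155 179 183 186 193 194 155 123 118 119 118 117 118
  119 117 117 119 118 118 118]
 [119 143 191 202 204 206 208 210 211 211 212 212 212 212 211 178 121 119
  118 1
[... 1004 characters left out ...]
10 209 210 209 210 209 209 208 209 208
  205 205 192 194 194 194 204]
 [204 202 203 204 205 207 208 209 210 210 209 210 209 209 210 208 210 210
  203 204 202 201 202 126 199]
 [205 203 203 203 202 202 200 201 202 201 201 202 202 202 203 203 202 204
  207 207 207 207 206 203 201]
 [115 185 208 207 208 208 190 194 194 194 195 195 194 194 193 194 192 193
  203 203 203 203 204  78 126]
 [ 57 157 187 186 186 185 195 203 201 202 202 203 202 202 201 202 202 202
  208 208 206 207 205  61  93]
 [ 53 156 199 199 198 198 197 197 196 195 195 195 193 190 190 189 188 187
  190 192 194 197 198  57  56]
 [ 53 120 199 199 199 199 198 199 203 202 202 202 202 202 200 200 199 200
  199 198 197 196 196  55  54]]
```

The measured outline matches the prediction: top spans u about 284–356 with its far edge at v about 172. I'll grip it and move it back.

Request:
arm_command:
  increments: "0.15 0 0 20 0.01; 0.15 0 0 50 0.01; 0.15 0 0 85 0.01; 0.15 0 0 105 0.01; 0.15 0 0 115 0.01"

```text
t: 31.4
tool_pos: [0.6808, -0.0367, 0.0829]
orientation: [-3.141, 0.012, 0.007]
force: [0.4, 0.5, -0.0]
opening: 0.0786
gripper_force: 0.0
```

Request:
arm_command:
  increments: "0.6 0 0 0 0; 0.6 0 0 0 0; 0.6 0 0 0 0; 0.6 0 0 0 0; 0.6 0 0 0 0"

```text
t: 31.9
tool_pos: [0.6842, -0.0383, 0.0879]
orientation: [3.142, -0.014, 0.005]
force: [-1.5, 1.5, 6.4]
opening: 0.0618
gripper_force: 20.0
```

Request:
arm_command:
  increments: "0.6 0 0 -5 0; 0.6 0 0 -15 0; 0.6 -10 -10 -20 -0.01; 0.6 -22 -21 -20 -0.01; 0.6 -22 -21 -20 -0.01"

```text
t: 32.4
tool_pos: [0.6602, -0.0159, 0.1061]
orientation: [-3.141, -0.003, 0.001]
force: [0.8, 0.2, -3.4]
opening: 0.0619
gripper_force: 20.0
```

Run:
```python
from h import *
local([.660,-.017,.089],-1.571)
```

```text
t 32.4 pos [ 0.6602 -0.0159  0.1061] yaw_y -1.569 q6 1.47 shift [-0.2  1.1 17.1] turn 0.001996862091259821 open 0.0619
```

Request:
arm_command:
  increments: "0.6 -1 1 8 0; 0.6 -1 1 14 0; 0.6 -1 1 17 0; 0.6 -1 1 19 0; 0.6 -1 1 20 0"

```text
t: 32.9
tool_pos: [0.6597, -0.0187, 0.0877]
orientation: [3.141, 0.001, -0.003]
force: [-16.6, -0.3, 24.2]
opening: 0.0619
gripper_force: 20.0
```

Request:
arm_command:
  increments: "0.6 0 0 1 0; 0.6 0 0 1 0"

```text
t: 33.1
tool_pos: [0.6598, -0.0187, 0.0876]
orientation: [3.141, 0.001, -0.002]
force: [-17.1, 0.2, 23.3]
opening: 0.0617
gripper_force: 20.0
```

Request:
arm_command:
  increments: "0.6 0 0 -2 0; 0.6 0 0 -4 0; 0.15 0 0 -4 0; 0.15 0 0 -4 0; 0.15 0 0 -4 0"

```text
t: 33.6
tool_pos: [0.6602, -0.0181, 0.0884]
orientation: [3.142, 0.001, -0.0]
force: [0.2, -0.3, -1.0]
opening: 0.078
gripper_force: 0.0
```

Request:
arm_command:
  increments: "0.15 0 0 -5 0; 0.15 0 0 -30 0; 0.15 0 0 -70 0; 0.15 0 0 -110 0; 0.5 -20 10 -110 0"

```text
t: 34.1
tool_pos: [0.6449, -0.0276, 0.2073]
orientation: [3.14, 0.003, 0.021]
force: [-0.0, 0.1, 1.0]
opening: 0.0747
gripper_force: 0.0
```

Request:
arm_command:
  increments: "0.5 -35 20 0 0; 0.5 -72 42 0 0; 0.5 -110 63 0 0; 0.5 -148 85 0 0; 0.5 -148 85 0 0"
  grip_force: 8

```text
t: 34.6
tool_pos: [0.4883, -0.1149, 0.1982]
orientation: [3.141, -0.003, -0.004]
force: [1.0, 0.3, -0.1]
opening: 0.0464
gripper_force: 0.0
```

```bash
cat > chk.py <<'E'
from h import *
# handle by circle search in the wrist view, speaker driver blob; both as positions
m=robot.camera_model("wrist");im=robot.read_camera("wrist")
def handle(tag):
    cv2.imwrite(f"pics/{tag}.png",im)
    hsv=cv2.cvtColor(im,cv2.COLOR_BGR2HSV); roi=im[150:245,270:375].astype(int)
    k=((roi[...,0]>roi[...,2]+15)&(roi[...,0]>120)).astype(np.uint8)
    n,l,st,ce=cv2.connectedComponentsWithStats(k)
    for i in range(1,n):
        if st[i,4]>80:print(st[i]+[270,150,0,0,0],w(m,*(ce[i]+[270,150]),.1).round(4))
E
python3 - <<'E'
from chk import *
local([.4915,-.113,.086],-1.571); handle("w10")
t=robot.read_camera("top");cv2.imwrite("pics/top10.png",t)
g=cv2.cvtColor(t,cv2.COLOR_BGR2GRAY);print(g[126:166:2,308:346:2])
E
```

```text
t 34.65 pos [ 0.4906 -0.1142  0.1989] yaw_y -1.573 q6 1.24 shift [  0.9  -1.2 112.9] turn -0.0015751885651025255 open 0.0467
[307 164  47  60 917] [ 0.4931 -0.1196  0.1   ]
[[ 92  94  92  91  91  94  93  93  95  93  93  96  93  91  96  93  93  92
   95]
 [ 94  91  93  93  93  95  98  98  99 102  94  92  94  93  94  94  93  95
   94]
 [ 94  96 111 130 154 157 163 164 164 168 156 143 130 114  97  93  96  92
   95]
 [126 151 165 168 172 174 175 177 178 177 178 178 177 176 157 136 102  94
   92]
 [168 171 169 168 164 160 163 164 156 161 165 163 172 171 172 172 162 137
  101]
 [180 173 155 145 148 158 160 164 167 162 160 156 175 158 168 176 174 175
  157]
 [162 158 142 181 181 184 183 183 186 182 182 182 180 164 147 148 175 182
  179]
 [161 168 152 179 177 177 176 177 178 179 178 179 173 174 179 163 147 167
  181]
 [168 167 167 174 172 171 172 180 181 182 182 181 176 166 169 170 168 153
  151]
 [181 180 180 171 169 168 167 167 168 170 169 167 167 170 170 168 168 168
  161]
 [179 181 180 169 165 165 166 165 166 168 166 166 161 171 180 176 176 177
  178]
 [172 170 175 177 177 176 178 178 178 177 178 179 176 178 181 181 183 182
  182]
 [173 174 172 179 181 177 180 178 178 179 178 180 177 171 171 172 173 176
  175]
 [177 175 176 173 171 169 169 169 169 169 169 168 168 173 173 173 173 175
  173]
 [171 171 172 165 165 167 165 168 167 167 168 168 169 177 176 176 177 176
  177]
 [178 178 169 124 130 128 130 128 126 125 131 135 129 166 172 172 173 173
  172]
 [165 168 156  57  53  30  24  35  37  22  31  54  66 166 175 176 177 176
  167]
 [163 160 154 111 122 129 129 131 128 130 129 127 128 154 159 160 167 167
  151]
 [169 169 168 167 170 169 170 170 171 168 157 110 111 109 108 109 150 165
  131]
 [179 125 119 155 163 172 167 166 165 173 160 167 168 161 169 165 167 167
  145]]
```

The speaker is back: its top spans u 314–332 and the ring line shows beyond it. Turning to the left mark again.

Request:
arm_command:
  increments: "0.5 1 -1 20 0; 0.5 1 -1 50 0; 0.5 1 -1 85 0; 0.5 1 -1 105 0; 0.5 1 -1 112 0"

```text
t: 35.2
tool_pos: [0.4926, -0.111, 0.0842]
orientation: [-3.14, -0.003, 0.005]
force: [-0.2, -0.1, 0.0]
opening: 0.0467
gripper_force: 0.0
```

Request:
arm_command:
  increments: "0.8 0 0 0 0; 0.8 0 0 0 0; 0.8 0 0 0 0; 0.8 0 0 0 0"

```text
t: 35.6
tool_pos: [0.494, -0.113, 0.0883]
orientation: [3.14, 0.001, 0.003]
force: [-3.3, -3.7, 2.6]
opening: 0.0238
gripper_force: 7.9
```

Request:
arm_command:
  increments: "0.8 -5 -6 0 0; 0.8 -12.5 -16.5 0 0; 0.8 -20 -30 0 0; 0.8 -27.5 -47 0 0; 0.8 -32.5 -64 0 0"

```text
t: 36.1
tool_pos: [0.4599, -0.0498, 0.0878]
orientation: [3.138, -0.001, -0.001]
force: [-6.4, -9.9, 4.7]
opening: 0.024
gripper_force: 8.0
```

Request:
arm_command:
  increments: "0.8 -3 -20.5 0 0; 0.8 -3.5 -41 0 0; 0.8 -1 -62 0 0; 0.8 4 -82 0 0; 0.8 11 -99 0 0"

```text
t: 36.6
tool_pos: [0.4716, 0.0517, 0.0872]
orientation: [-3.141, -0.001, -0.001]
force: [-0.2, -1.3, -1.8]
opening: 0.024
gripper_force: 8.0
```

Request:
arm_command:
  increments: "0.8 9 -16 0 0; 0.8 18 -28.5 0 0; 0.8 27 -38 0 0; 0.8 32 -43.5 0 0; 0.8 36 -47 0 0"

```text
t: 37.1
tool_pos: [0.5083, 0.098, 0.0871]
orientation: [3.141, 0.001, 0.001]
force: [-1.0, -3.0, 2.6]
opening: 0.0241
gripper_force: 8.0
```

Request:
arm_command:
  increments: "0.5 0 0 0 0; 0.5 0 0 0 0; 0.5 0 0 -10 0; 0.5 0 0 -50 0; 0.5 -10 0 -100 0"

```text
t: 37.6
tool_pos: [0.4963, 0.0973, 0.1853]
orientation: [3.141, 0.0, -0.007]
force: [1.0, 0.3, 0.2]
opening: 0.0465
gripper_force: 0.0
```

Request:
arm_command:
  increments: "1 15 -45 0 0; 1 30 -90 0 0; 1 43 -135 0 0; 1 56 -180 0 0; 1 69 -222 0 0"

```text
t: 38.1
tool_pos: [0.5669, 0.3218, 0.1868]
orientation: [-3.141, -0.001, -0.002]
force: [1.3, -0.4, -0.3]
opening: 0.011
gripper_force: 0.0
```

Request:
arm_command:
  increments: "1 0 0 0 0; 1 0 0 0 0; 1 0 0 0 0"

```text
t: 38.4
tool_pos: [0.5665, 0.3189, 0.1862]
orientation: [3.141, 0.0, 0.0]
force: [0.7, 0.2, 0.3]
opening: 0.0009
gripper_force: 0.0
```

Run:
```python
from h import *
local([.565,.319,.107])
t=robot.read_camera("top");cv2.imwrite("pics/top11.png",t)
o=cv2.imread("pics/top5.png")
cv2.imwrite("pics/x.png",t)
g=cv2.cvtColor(t,cv2.COLOR_BGR2GRAY);print(g[148:182:2,326:364:2])
d=t[185:205,260:300].astype(int);k=(d[...,0]>d[...,2]+8);print("handle/mark area",np.argwhere(k).mean(0)+[185,260])
print(px("top",(.507,.0975,.1)))
print(g[180:208:2,274:304:2])
```

```text
t 38.4 pos [0.5665 0.3189 0.1862] yaw_y -1.571 q6 2.0 shift [-1.5 -0.1 79.2] turn None open 0.0009
[[185 165 161 154 173 168 168 170 165 168 179 163 139 164 176 154  95  92
   92]
 [180 166 160 152 172 170 169 171 165 172 179 173 141 159 176 173 126  90
   92]
 [172 168 161 153 173 164 167 170 166 168 176 169 157 148 175 171 153  95
   91]
 [159 166 158 158 162 156 171 166 160 155 170 171 173 162 158 172 161 109
   89]
 [128 168 154 159 157 169 174 167 161 165 169 173 180 170 148 169 164 150
   89]
 [168 167 138 156 159 168 175 169 159 165 170 172 182 177 156 163 162 163
   97]
 [162 167 122 154 159 167 176 169 159 164 168 172 180 176 168 151 165 170
  112]
 [168 164 121 155 159 170 175 169 160 167 171 173 180 177 172 138 164 173
  129]
 [153 161 105 157 161 170 175 170 159 168 176 173 180 178 176 133 163 176
  135]
 [158 167  96 154 159 170 175 169 161 167 178 171 179 165 176 132 165 174
  138]
 [168 168  96 157 159 169 176 170 160 166 175 172 179 166 179 133 165 177
  150]
 [142 167 130 157 159 168 175 171 161 165 174 173 181 175 175 132 166 177
  150]
 [127 166 141 161 162 171 174
[... 632 characters left out ...]
6 161]
 [ 90  89  91  90  91  88  91 101 163 170 173 152 161 157 162]
 [ 90  94  90  90  88  89  90  91 139 167 175 155 140 156 156]
 [ 91  92  90  92  90  90  91  96 139 165 175 169 144 138 159]
 [ 91  90  89  89  90 112 119 136 165 168 177 167 164 141 141]
 [ 89  90  89  92 114 156 155 155 163 175 174 165 161 158 147]
 [ 91  92  90  92 135 160 157 155 128 174 171 154 154 157 159]
 [ 91  91  90  96 143 150 158 140  98 167 149 166 162 147 162]
 [ 91  90  91 102 156 126 104  77 117 150 177 178 106  97 139]
 [ 88  89 110 168 189 162 145 135 146 183 163 103  89  89  94]
 [ 90 105 176 188 173 149 154 152 179 152  94  89  89  90  92]
 [ 90 101 174 174 103 149 178 182 147  95  90  88  91  90  93]]
```

The speaker spans u 332–350 with the ring line visible at u=356, so it is inside. The handle is at about (285,196), predicted (285.7,195.3), over the left mark. Pressing.

Request:
arm_command:
  increments: "1 0 0 20 0; 1 0 0 45 0; 1 0 0 55 0; 1 0 0 63 0; 1 0 0 70 0"

```text
t: 38.95
tool_pos: [0.5668, 0.3192, 0.1165]
orientation: [3.141, -0.0, 0.001]
force: [-3.5, -2.7, 4.6]
opening: 0.0006
gripper_force: 2.7
```

Request:
arm_command:
  increments: "1 0 0 5 0; 1 0 0 9 0; 1 0 0 13 0; 1 0 0 14 0; 1 0 0 14 0"

```text
t: 39.45
tool_pos: [0.5673, 0.3195, 0.107]
orientation: [3.141, 0.001, 0.003]
force: [-16.5, -11.0, 30.5]
opening: 0.0003
gripper_force: 15.5
```

Run:
```python
from h import *
t=robot.read_camera("top");cv2.imwrite("pics/top12.png",t)
g=cv2.cvtColor(t,cv2.COLOR_BGR2GRAY).astype(int);o=cv2.cvtColor(cv2.imread("pics/top11.png"),cv2.COLOR_BGR2GRAY)
print("platter change",np.abs(g-o)[125:215,280:370].max(), robot.read_state()["force"])
```

```text
platter change 7 [-15.99031623 -11.74753762  29.48553377]
```

It reached the stop with nothing changed on the platter. Now I'll let it up and turn to the right mark.

Request:
arm_command:
  increments: "1 0 0 -10 0; 1 0 0 -30 0; 1 0 0 -60 0; 1 0 0 -90 0; 1 0 0 -90 0"

```text
t: 40.0
tool_pos: [0.5697, 0.3214, 0.1987]
orientation: [-3.137, -0.001, -0.015]
force: [1.0, -0.3, 1.5]
opening: 0.0003
gripper_force: 0.0
```

Request:
arm_command:
  increments: "0.5 -11 42 0 0; 0.5 -22 86 0 0; 0.5 -34 131 0 0; 0.5 -46 176 0 0; 0.5 -57 221 0 0"

```text
t: 40.5
tool_pos: [0.5092, 0.0974, 0.1917]
orientation: [-3.141, -0.002, -0.002]
force: [0.7, -0.5, 0.2]
opening: 0.0353
gripper_force: 0.0
```

Request:
arm_command:
  increments: "0.5 0 0 0 0; 0.5 0 0 0 0; 0.5 0 0 0 0"

```text
t: 40.8
tool_pos: [0.5101, 0.0995, 0.1919]
orientation: [-3.141, -0.002, -0.001]
force: [-0.0, -0.1, 0.4]
opening: 0.0463
gripper_force: 0.0
```

Run:
```python
from h import *
local([.5075,.098,.087],-1.571)
```

```text
t 40.8 pos [0.5101 0.0995 0.1919] yaw_y -1.57 q6 1.66 shift [ -2.7   1.6 104.9] turn 0.0012547411235357409 open 0.0463
```

Request:
arm_command:
  increments: "0.5 -3 1 20 0; 0.5 -3 1 50 0; 0.5 -3 1 85 0; 0.5 -3 1 100 0; 0.5 -3 1 105 0"

```text
t: 41.3
tool_pos: [0.5053, 0.0987, 0.0846]
orientation: [3.141, 0.004, -0.006]
force: [-0.6, -0.2, 0.5]
opening: 0.0464
gripper_force: 0.0
```

Request:
arm_command:
  increments: "0.8 0 0 0 0; 0.8 0 0 0 0; 0.8 0 0 0 0; 0.8 0 0 0 0"

```text
t: 41.7
tool_pos: [0.5083, 0.0975, 0.0884]
orientation: [3.141, 0.001, 0.006]
force: [3.1, -2.8, 2.4]
opening: 0.0239
gripper_force: 8.0
```

Request:
arm_command:
  increments: "0.8 -5.5 5.5 0 0; 0.8 -14.5 14.5 0 0; 0.8 -24 27 0 0; 0.8 -34 42.5 0 0; 0.8 -41 59 0 0"

```text
t: 42.2
tool_pos: [0.4638, 0.0409, 0.0872]
orientation: [-3.137, -0.003, 0.004]
force: [-6.9, 12.4, 8.5]
opening: 0.0239
gripper_force: 8.0
```

Request:
arm_command:
  increments: "0.8 -6 20 0 0; 0.8 -9.5 40.5 0 0; 0.8 -9.5 61 0 0; 0.8 -7 82 0 0; 0.8 -2.5 99.5 0 0"

```text
t: 42.7
tool_pos: [0.4621, -0.0615, 0.0866]
orientation: [-3.141, -0.001, 0.002]
force: [0.1, 0.2, -0.2]
opening: 0.0238
gripper_force: 8.0
```

Request:
arm_command:
  increments: "0.8 6.5 17 0 0; 0.8 14 30.5 0 0; 0.8 21 41.5 0 0; 0.8 26 48 0 0; 0.8 28.5 51 0 0"

```text
t: 43.2
tool_pos: [0.4921, -0.1123, 0.0867]
orientation: [3.141, 0.001, -0.001]
force: [-2.7, -2.0, 2.1]
opening: 0.0239
gripper_force: 8.0
```

Request:
arm_command:
  increments: "0.5 0 0 0 0; 0.5 0 0 0 0; 0.5 0 0 -10 0; 0.5 0 0 -50 0; 0.5 -10 0 -100 0"

```text
t: 43.7
tool_pos: [0.4809, -0.1107, 0.1855]
orientation: [-3.14, -0.003, 0.006]
force: [1.3, -0.3, 0.9]
opening: 0.0461
gripper_force: 0.0
```

Request:
arm_command:
  increments: "1 8 -43 -5 0; 1 17 -87 -5 0; 1 25 -130 -5 0; 1 34 -173 -5 0; 1 42 -215 -5 0"

```text
t: 44.2
tool_pos: [0.5241, 0.1056, 0.192]
orientation: [-3.141, -0.002, -0.003]
force: [0.6, -0.1, 1.8]
opening: 0.0109
gripper_force: 0.0
```

Request:
arm_command:
  increments: "1 8 -43 0 0; 1 17 -87 0 0; 1 25 -130 0 0; 1 34 -173 0 0; 1 42 -214 0 0"

```text
t: 44.7
tool_pos: [0.5656, 0.32, 0.1919]
orientation: [-3.141, -0.003, -0.002]
force: [0.0, -0.8, 0.5]
opening: 0.0002
gripper_force: 0.0
```

Request:
arm_command:
  increments: "1 0 0 0 0; 1 0 0 0 0; 1 0 0 0 0"

```text
t: 45.0
tool_pos: [0.5656, 0.3169, 0.1912]
orientation: [3.141, 0.001, 0.0]
force: [0.0, -0.4, -0.6]
opening: 0.0003
gripper_force: 0.0
```

```bash
cat > cmp.py <<'E'
from h import *
from scipy.optimize import minimize
# parts on the platter, seen from the top: shift of each patch against a reference top view
def shifts(t,ref,boxes):
    for n,(u0,v0,u1,v1) in boxes.items():
        r=cv2.matchTemplate(t[v0-12:v1+12,u0-12:u1+12],ref[v0:v1,u0:u1],cv2.TM_CCOEFF_NORMED)
        _,s,_,p=cv2.minMaxLoc(r);print(n,"shift px",p[0]-12,p[1]-12,"score",round(s,3))
E
python3 - <<'E'
from cmp import *
local([.565,.319,.107])
t=robot.read_camera("top");cv2.imwrite("pics/top13.png",t)
ref=cv2.imread("pics/top8.png")
shifts(t,ref,{"bracket":(300,160,322,192),"riser":(324,160,346,190),"handle":(348,194,366,216)})
g=cv2.cvtColor(t,cv2.COLOR_BGR2GRAY);print(g[126:166:2,308:346:2])
E
```

```text
t 45.0 pos [0.5656 0.3169 0.1912] yaw_y -1.57 q6 2.0 shift [-0.6 -2.1 84.2] turn None open 0.0003
bracket shift px 0 0 score 0.978
riser shift px 0 0 score 0.989
handle shift px 0 0 score 0.999
[[ 90  90  92  92  89  91  91  91  90  90  91  91  89  92  92  92  91  90
   90]
 [ 91  92  91  88  89  92  96  96  98  99  94  90  90  89  90  91  91  92
   92]
 [ 89  95 104 127 150 156 162 162 160 162 154 141 126 113  93  88  88  92
   92]
 [125 146 159 163 166 167 170 170 171 173 172 171 173 172 153 135 101  90
   90]
 [164 165 165 163 159 155 158 158 157 156 158 163 167 166 169 164 156 132
   98]
 [174 170 150 144 146 154 159 158 161 159 155 151 158 155 164 170 171 171
  152]
 [155 156 160 178 176 178 179 179 179 179 179 178 169 156 141 142 167 177
  173]
 [156 162 168 175 173 172 172 173 171 174 174 172 171 174 173 158 144 160
  177]
 [165 162 165 167 168 166 167 176 176 177 175 177 165 157 165 164 163 151
  148]
 [178 176 174 165 163 164 161 164 163 165 164 165 159 162 165 164 163 164
  158]
 [173 176 172 160 161 161 161 161 160 163 162 161 163 174 175 172 171 171
  170]
 [167 166 168 173 171 168 172 172 172 173 174 174 173 176 177 176 177 177
  177]
 [167 168 171 177 173 172 173 174 172 175 176 174 174 166 168 167 168 167
  170]
 [171 171 171 166 166 164 164 164 165 164 164 164 165 170 169 168 169 168
  166]
 [168 168 164 158 163 160 162 163 164 164 164 161 162 169 170 171 171 171
  170]
 [173 173 162 119 126 127 125 122 123 121 126 128 122 160 167 167 168 169
  170]
 [160 162 155  59  49  30  19  38  34  22  28  55  57 162 171 169 171 172
  173]
 [157 158 152 110 128 129 126 125 124 125 128 125 121 151 156 158 161 162
  163]
 [165 164 162 161 166 165 165 166 164 166 154 106 106 104 102 105 138 160
  160]
 [176 126 114 159 160 166 161 160 160 170 155 162 165 157 164 155 156 169
  165]]
```

Everything is in place and the handle is at the right mark, so this is the second press.

Request:
arm_command:
  increments: "1 0 -2 20 0; 1 0 -2 45 0; 1 0 -2 60 0; 1 0 -2 68 0; 1 0 -2 75 0"

```text
t: 45.55
tool_pos: [0.5658, 0.3185, 0.116]
orientation: [3.141, -0.0, -0.001]
force: [-3.8, -2.9, 6.5]
opening: 0.0002
gripper_force: 2.8
```

Request:
arm_command:
  increments: "1 0 0 5 0; 1 0 0 9 0; 1 0 0 13 0; 1 0 0 14 0; 1 0 0 14 0"

```text
t: 46.05
tool_pos: [0.5663, 0.3189, 0.107]
orientation: [3.141, 0.001, 0.002]
force: [-16.0, -10.6, 31.1]
opening: 0.0006
gripper_force: 15.4
```

Run:
```python
from h import *
t=robot.read_camera("top")
g=cv2.cvtColor(t,cv2.COLOR_BGR2GRAY).astype(int);o=cv2.cvtColor(cv2.imread("pics/top13.png"),cv2.COLOR_BGR2GRAY)
print("platter change",np.abs(g-o)[125:215,280:370].max())
```

```text
platter change 7
```

Request:
arm_command:
  increments: "1 0 0 -10 0; 1 0 0 -30 0; 1 0 0 -60 0; 1 0 0 -95 0; 1 0 0 -95 0"
  grip_force: 20

```text
t: 46.6
tool_pos: [0.5691, 0.3209, 0.2045]
orientation: [-3.137, -0.001, -0.016]
force: [0.3, 0.6, -0.4]
opening: 0.0006
gripper_force: 0.0
```

Request:
arm_command:
  increments: "0.5 1 37 0 0; 0.5 2 75 0 0; 0.5 3 112 0 0; 0.5 4 149 0 0; 0.5 5 186 0 0"

```text
t: 47.1
tool_pos: [0.5711, 0.132, 0.1971]
orientation: [-3.141, -0.001, -0.002]
force: [0.6, -0.5, 0.6]
opening: 0.0361
gripper_force: 0.0
```

Request:
arm_command:
  increments: "0.5 1 37 0 0; 0.5 2 75 0 0; 0.5 3 112 0 0; 0.5 4 149 0 0; 0.5 4 185 0 0"

```text
t: 47.6
tool_pos: [0.5753, -0.0533, 0.1971]
orientation: [3.141, 0.001, 0.002]
force: [0.2, -0.0, -0.7]
opening: 0.0465
gripper_force: 0.0
```

Request:
arm_command:
  increments: "0.5 0 0 0 0; 0.5 0 0 0 0; 0.5 0 0 0 0"

```text
t: 47.9
tool_pos: [0.5752, -0.0508, 0.1968]
orientation: [-3.141, -0.002, -0.001]
force: [1.3, -0.6, -0.2]
opening: 0.0466
gripper_force: 0.0
```

Run:
```python
from h import *
local([.575,-.052,.0925],-1.571)
m=robot.camera_model("wrist");im=robot.read_camera("wrist");cv2.imwrite("pics/w14.png",im)
g=cv2.cvtColor(im,cv2.COLOR_BGR2GRAY)
print(px(m,(.575,-.052,.095)),px(m,(.575+.036,-.052+.017,.095)),px(m,(.575-.036,-.052-.017,.095)))
print(g[150:250:6,284:362:4])
```

```text
t 47.9 pos [ 0.5752 -0.0508  0.1968] yaw_y -1.57 q6 1.39 shift [ -0.2   1.3 104.3] turn 0.0014442631082054458 open 0.0466
[323.46597687 207.97814661] [302.95012935 166.1124961 ] [342.49156836 246.80270714]
[[108 107 114 144 163 173 172 167 167 173 186 185 183 184 183 183 181 180
  179 180]
 [195 196 197 197 197 198 196 195 194 195 195 194 195 195 195 194 191 192
  191 191]
 [193 193 177 155 163 161 159 160 160 164 166 165 166 166 171 174 173 179
  196 197]
 [190 191 203 205 203  88  78  78  79  77  81  87  85  88  90 197 202 202
  191 192]
 [189 190 202 207 202  87  85  86  85  85  84  87  88  88  86 188 207 202
  189 188]
 [196 199 197 197 197 204 213 213 209 202 202 211 213 204 193 193 193 192
  193 192]
 [191 194 193 195 196 205 213 214 209 202 202 211 213 202 192 201 201 201
  201 199]
 [190 194 194 195 194 203 213 213 208 202 202 211 213 202 189 192 195 194
  194 196]
 [186 188 189 190 188 204 213 213 209 202 202 210 213 201 190 189 194 194
  193 193]
 [182 186 187 187 187 202 212 213 207 203 202 212 213 199 190 187 187 189
  188 187]
 [178 186 186 185 186 203 213 213 209 202 202 212 213 199 188 185 185 183
  185 185]
 [176 190 190 192 190 203 212 212 208 201 204 211 213 208 195 189 189 188
  190 188]
 [170 187 167 134 134 200 212 213 208 201 204 213 212 207 189 128 125 187
  192 191]
 [161 180 197 205 203 202 210 212 207 202 205 212 212 207 191 203 201 180
  187 189]
 [177 185 188 194 193 201 211 212 208 200 204 213 212 206 194 191 191 186
  184 154]
 [199 203 204 202 199 201 212 212 206 200 204 213 211 204 192 182 184 184
  158  67]
 [198 203 204 202 202  84  83  84  87  89  90  91  91  90 112 194 164 120
  190  85]]
```

The riser's top spans u 303–341, which matches. Gripping it and carrying it to the tray.

Request:
arm_command:
  increments: "0.5 0 1 20 0; 0.5 0 1 50 0; 0.5 0 1 80 0; 0.5 0 1 98 0; 0.5 0 1 104 0"

```text
t: 48.45
tool_pos: [0.5733, -0.051, 0.09]
orientation: [-3.141, -0.004, 0.007]
force: [-1.5, -0.4, -0.1]
opening: 0.0461
gripper_force: 0.0
```

Request:
arm_command:
  increments: "0.8 0 0 0 0; 0.8 0 0 0 0; 0.8 0 0 0 0; 0.8 0 0 0 0; 0.8 0 0 0 0"

```text
t: 48.95
tool_pos: [0.576, -0.0526, 0.0941]
orientation: [3.141, 0.001, 0.004]
force: [-0.4, 1.6, 4.5]
opening: 0.0333
gripper_force: 19.9
```

Request:
arm_command:
  increments: "0.8 0 0 -15 0; 0.8 0 0 -45 0; 0.8 0 0 -80 0; 0.8 -5 20 -90 0; 0.8 -15 60 -90 0"

```text
t: 49.45
tool_pos: [0.5622, -0.1118, 0.1872]
orientation: [3.141, 0.007, 0.009]
force: [0.5, -1.3, -1.5]
opening: 0.0336
gripper_force: 20.0
```

Request:
arm_command:
  increments: "0.8 -9 40 0 0; 0.8 -18 80 0 0; 0.8 -27 120 0 0; 0.8 -35 150 0 0; 0.8 -35 150 0 0"

```text
t: 49.95
tool_pos: [0.5238, -0.2666, 0.1838]
orientation: [3.14, -0.006, -0.0]
force: [-0.1, 0.5, -1.4]
opening: 0.0339
gripper_force: 20.0
```

Request:
arm_command:
  increments: "0.8 0 0 20 0; 0.8 0 0 50 0; 0.8 0 0 80 0; 0.8 0 0 105 0; 0.8 0 0 120 0"

```text
t: 50.45
tool_pos: [0.5242, -0.2613, 0.0609]
orientation: [-3.14, -0.002, 0.004]
force: [-0.5, -0.3, -0.4]
opening: 0.0338
gripper_force: 20.0
```

Run:
```python
from h import *
local([.525,-.262,.0526],-1.571); print(robot.read_state()["force"])
```

```text
t 50.45 pos [ 0.5242 -0.2613  0.0609] yaw_y -1.57 q6 1.02 shift [0.8 0.7 8.3] turn 0.0013263904101339374 open 0.0338
[-0.53931416 -0.29985577 -0.36250037]
```

Request:
arm_command:
  increments: "0.8 0 0 3 0; 0.8 0 0 5 0; 0.8 0 0 7 0; 0.8 0 0 8 0; 0.8 0 0 8 0"

```text
t: 50.95
tool_pos: [0.5257, -0.263, 0.0556]
orientation: [3.141, 0.001, 0.002]
force: [-0.1, -0.6, -1.2]
opening: 0.0337
gripper_force: 20.0
```

Request:
arm_command:
  increments: "0.8 0 0 1 0; 0.8 0 0 2 0; 0.8 0 0 2 0"

```text
t: 51.25
tool_pos: [0.5256, -0.2629, 0.054]
orientation: [3.141, 0.001, 0.001]
force: [-4.7, 2.1, 7.5]
opening: 0.0338
gripper_force: 20.0
```

Request:
arm_command:
  increments: "0.5 0 0 -2 0; 0.5 0 0 -2 0; 0.5 0 0 -2 0; 0.5 0 0 -20 0; 0.5 0 0 -60 0"

```text
t: 51.75
tool_pos: [0.5223, -0.2609, 0.1089]
orientation: [-3.137, -0.001, 0.011]
force: [0.4, -0.7, 0.5]
opening: 0.0464
gripper_force: 0.0
```

Request:
arm_command:
  increments: "0.55 0 0 -40 0; 0.55 3 -20 -80 0; 0.55 10 -60 -80 0; 0.55 18 -105 -80 0; 0.55 25 -150 -80 0"

```text
t: 52.25
tool_pos: [0.5503, -0.1115, 0.1932]
orientation: [3.141, -0.001, 0.002]
force: [0.1, 0.3, 1.1]
opening: 0.0417
gripper_force: 0.0
```

Request:
arm_command:
  increments: "0.55 8 -45 0 0; 0.55 16 -90 0 0; 0.55 25 -131 0 0; 0.55 25 -131 0 0; 0.55 25 -131 0 0"

```text
t: 52.75
tool_pos: [0.5749, 0.0192, 0.1924]
orientation: [3.141, 0.005, -0.001]
force: [-0.0, -1.8, 0.1]
opening: 0.0416
gripper_force: 0.0
```

Run:
```python
from h import *
local([.5755,.018,.099],-1.571)
m=robot.camera_model("wrist");im=robot.read_camera("wrist");cv2.imwrite("pics/w15.png",im)
g=cv2.cvtColor(im,cv2.COLOR_BGR2GRAY)
print(px(m,(.5755,.018,.111)),px(m,(.5755+.04,.018+.03,.055)),px(m,(.5755-.04,.018-.03,.055)))
print(g[140:236:6,276:368:4])
```

```text
t 52.75 pos [0.5749 0.0192 0.1924] yaw_y -1.568 q6 1.51 shift [ 0.7  1.2 93.4] turn 0.0034158260352674663 open 0.0416
[323.61213946 214.33167524] [291.18294308 155.20002292] [352.6560367  235.14527402]
[[187 188 186 186 187 183 184 182 180 179 179 179 178 142 181 188 188 188
  189 188 187 188 187]
 [195 194 192 193 192 191 192 191 193 190 192 190 191 160 191 196 197 197
  196 198 197 197 197]
 [192 193 193 194 194 195 195 196 197 196 197 196 197 196 196 194 196 196
  193 191 181 164 165]
 [193 194 194 194 175 166 166 165 165 163 162 149 148 158 160 160 161 164
  164 170 195 196 196]
 [186 186 187 188 213 217 214 210 212 212 209 201 201 204 194 189 188 196
  197 195 193 193 193]
 [192 191 189 188 213 216 213 210 211 212 181  88  87 149 194 190 190 196
  196 194 191 190 190]
 [197 197 196 196 212 217 214 210 211 212 182  86  87 149 192 188 191 196
  195 194 193 192 192]
 [190 191 191 191 209 217 213 208 211 211 202 165 166 187 192 188 190 196
  195 194 199 198 199]
 [191 194 193 193 207 217 214 209 210 211 178 116 117 145 190 187 189 196
  195 194 192 194 193]
 [186 185 186 186 202 218 215 209 210 211 214 217 217 214 191 188 192 197
  195 195 193 194 194]
 [183 184 184 185 200 218 214 209 210 210 214 217 216 215 191 188 191 195
  195 192 190 188 188]
 [183 186 186 184 199 217 214 208 210 212 214 218 217 215 191 188 189 195
  192 190 184 187 187]
 [190 191 192 191 200 218 216 208 209 210 151  79  79 105 202 190 190 195
  194 186 187 188 187]
 [196 196 194 192 198 217 215 210 209 210 153  77  80 107 202 190 191 195
  192 186 194 191 192]
 [198 195 197 197 200 217 214 208 209 210 153  79  77 106 203 189 190 194
  194 183 187 188 189]
 [121 191 194 196 194 216 216 208 209 209 212 217 217 214 203 191 190 194
  191 180 181 183 183]]
```

The bracket is where expected, with its web at u about 323.

Request:
arm_command:
  increments: "0.55 0 1 20 0; 0.55 0 1 50 0; 0.55 0 1 75 0; 0.55 0 1 88 0; 0.55 0 1 93 0"

```text
t: 53.3
tool_pos: [0.5738, 0.0162, 0.098]
orientation: [3.142, -0.001, -0.004]
force: [-0.4, -0.1, -0.1]
opening: 0.0419
gripper_force: 0.0
```

Request:
arm_command:
  increments: "1 0 0 0 0; 1 0 0 0 0; 1 0 0 0 0; 1 0 0 0 0; 1 0 0 0 0"

```text
t: 53.8
tool_pos: [0.5756, 0.0174, 0.1007]
orientation: [3.141, 0.002, 0.002]
force: [0.1, 0.8, 1.7]
opening: 0.0098
gripper_force: 20.0
```

Request:
arm_command:
  increments: "1 0 0 -15 0; 1 0 0 -45 0; 1 0 0 -80 0; 1 0 0 -105 0; 1 0 0 -110 0"

```text
t: 54.3
tool_pos: [0.5772, 0.0173, 0.215]
orientation: [3.141, 0.001, 0.012]
force: [-0.0, -0.3, -0.9]
opening: 0.0103
gripper_force: 20.0
```

Request:
arm_command:
  increments: "1 -4 25 0 0; 1 -11 67 0 0; 1 -18 110 0 0; 1 -25 153 0 0; 1 -32 196 0 0"

```text
t: 54.8
tool_pos: [0.5421, -0.1799, 0.2087]
orientation: [-3.141, -0.002, 0.002]
force: [1.0, 0.4, -0.6]
opening: 0.0097
gripper_force: 20.0
```

Request:
arm_command:
  increments: "1 -7 44 0 0; 1 -14 88 0 0; 1 -21 130 0 0; 1 -28 170 0 0; 1 -32 195 0 0"

```text
t: 55.3
tool_pos: [0.5097, -0.3762, 0.2084]
orientation: [-3.141, 0.002, 0.003]
force: [-0.1, 0.5, -0.8]
opening: 0.0096
gripper_force: 20.0
```

Request:
arm_command:
  increments: "1 0 0 20 0; 1 0 0 50 0; 1 0 0 80 0; 1 0 0 110 0; 1 0 0 135 0"

```text
t: 55.8
tool_pos: [0.51, -0.3726, 0.0716]
orientation: [-3.139, -0.001, 0.004]
force: [0.3, 0.7, -0.7]
opening: 0.0098
gripper_force: 20.0
```

Run:
```python
from h import *
local([.512,-.374,.059],-1.571); print(robot.read_state()["force"])
```

```text
t 55.8 pos [ 0.51   -0.3726  0.0716] yaw_y -1.57 q6 0.86 shift [ 2.   1.4 12.6] turn 0.0009690441677685513 open 0.0098
[ 0.28390214  0.71001655 -0.74261683]
```

Contact should come at about 0.0605.

Request:
arm_command:
  increments: "1 0 0 4 0; 1 0 0 8 0; 1 0 0 11 0; 1 0 0 12 0; 1 0 0 12 0"

```text
t: 56.3
tool_pos: [0.5119, -0.3742, 0.0639]
orientation: [3.14, 0.001, 0.002]
force: [0.5, 0.4, -1.3]
opening: 0.0099
gripper_force: 20.0
```

Request:
arm_command:
  increments: "1 0 0 1 0; 1 0 0 2 0; 1 0 0 2 0"

```text
t: 56.6
tool_pos: [0.5113, -0.3737, 0.0608]
orientation: [3.142, 0.001, 0.0]
force: [-0.3, -0.3, -1.4]
opening: 0.0099
gripper_force: 20.0
```

Request:
arm_command:
  increments: "1 0 0 1 0; 1 0 0 2 0; 1 0 0 2 0"

```text
t: 56.9
tool_pos: [0.5113, -0.3737, 0.0607]
orientation: [3.141, 0.001, -0.0]
force: [-7.0, 6.1, 13.8]
opening: 0.0099
gripper_force: 20.0
```

Request:
arm_command:
  increments: "0.55 0 0 -2 0; 0.55 0 0 -2 0; 0.55 0 0 -2 0; 0.55 0 0 -20 0; 0.55 0 0 -60 0"

```text
t: 57.4
tool_pos: [0.5087, -0.3715, 0.1143]
orientation: [-3.136, -0.001, 0.01]
force: [-0.7, -0.4, -0.3]
opening: 0.041
gripper_force: 0.0
```

Request:
arm_command:
  increments: "0.55 0 0 -45 0; 0.15 10 -20 -80 0; 0.15 25 -60 -80 0; 0.15 42 -100 -80 0; 0.15 58 -140 -80 0"

```text
t: 57.9
tool_pos: [0.5697, -0.2324, 0.199]
orientation: [3.141, -0.0, 0.001]
force: [0.7, 0.9, 0.0]
opening: 0.0693
gripper_force: 0.0
```

Request:
arm_command:
  increments: "0.15 18 -43 0 0; 0.15 36 -86 0 0; 0.15 55 -130 0 0; 0.15 73 -173 0 0; 0.15 91 -215 0 0"

```text
t: 58.4
tool_pos: [0.6604, -0.0166, 0.1984]
orientation: [3.142, 0.001, -0.0]
force: [0.7, 0.0, 0.5]
opening: 0.0788
gripper_force: 0.0
```

Request:
arm_command:
  increments: "0.15 0 0 0 0; 0.15 0 0 0 0; 0.15 0 0 0 0"

```text
t: 58.7
tool_pos: [0.6597, -0.0193, 0.1983]
orientation: [3.141, 0.001, -0.001]
force: [0.1, 0.3, 0.1]
opening: 0.0792
gripper_force: 0.0
```

Run:
```python
from h import *
local([.660,-.018,.0875],-1.571)
m=robot.camera_model("wrist");im=robot.read_camera("wrist");cv2.imwrite("pics/w16.png",im)
g=cv2.cvtColor(im,cv2.COLOR_BGR2GRAY)
for a,b in((31,31),(-31,-31)):print(px(m,(.66+a/1e3,-.018+b/1e3,.099)))
print(g[160:196:4,270:376:6])
t=robot.read_camera("top");cv2.imwrite("pics/top16.png",t)
```

```text
t 58.7 pos [ 0.6597 -0.0193  0.1983] yaw_y -1.57 q6 1.46 shift [  0.4  -1.3 110.8] turn 0.0006435165991611758 open 0.0792
[282.61156498 171.99144279]
[355.87930211 242.05476743]
[[130 192 201 201 202 202 203 205 204 206 205 206 204 205 206 205 177 176]
 [187 188 190 189 193 192 196 199 200 202 204 203 204 205 205 205 204 195]
 [191 190 188 134  93 130 132 132 130 132 130 127 128 102 191 201 202 205]
 [199 199 196  82 102 115 117 119 121 121 119 121 121  83  93 191 191 194]
 [206 207 174 113 134 134 138 137 138 138 140 139 139 130 119 190 191 191]
 [206 208 187 208 208 209 208 209 210 211 211 211 211 210 212 197 196 196]
 [201 201 191 206 207 206 205 206 206 207 208 207 207 208 207 202 201 201]
 [196 197 198 202 202 202 202 202 201 203 202 202 204 202 202 208 207 208]
 [194 193 192 200 198 200 201 200 200 199 199 200 201 200 201 205 204 206]]
```

Request:
arm_command:
  increments: "0.15 -1 -1 20 0; 0.15 -1 -1 50 0; 0.15 -1 -1 80 0; 0.15 -1 -1 103 0; 0.15 -1 -1 110 0"

```text
t: 59.3
tool_pos: [0.6566, -0.0187, 0.0852]
orientation: [-3.141, 0.002, 0.008]
force: [-0.4, 1.0, 0.5]
opening: 0.0788
gripper_force: 0.0
```

Request:
arm_command:
  increments: "0.6 0 0 0 0; 0.6 0 0 0 0; 0.6 0 0 0 0; 0.6 0 0 0 0; 0.6 0 0 0 0"

```text
t: 59.8
tool_pos: [0.6603, -0.0179, 0.0909]
orientation: [3.141, 0.001, 0.005]
force: [-0.8, -2.1, 6.6]
opening: 0.0618
gripper_force: 20.0
```

Request:
arm_command:
  increments: "0.6 0 0 -15 0; 0.6 0 0 -45 0; 0.6 0 0 -80 0; 0.6 -4 25 -95 0; 0.6 -10 65 -95 0"

```text
t: 60.3
tool_pos: [0.6513, -0.0811, 0.1891]
orientation: [3.141, 0.007, 0.011]
force: [1.6, -0.5, -2.7]
opening: 0.0621
gripper_force: 20.0
```

Request:
arm_command:
  increments: "0.6 -6 43 0 0; 0.6 -12 86 0 0; 0.6 -18 129 0 0; 0.6 -24 165 0 0; 0.6 -28 192 0 0"

```text
t: 60.8
tool_pos: [0.6203, -0.2769, 0.1844]
orientation: [3.141, -0.001, -0.0]
force: [0.9, 0.4, -2.8]
opening: 0.0619
gripper_force: 20.0
```

Request:
arm_command:
  increments: "0.6 0 0 20 0; 0.6 0 0 50 0; 0.6 0 0 80 0; 0.6 0 0 105 0; 0.6 0 0 120 0"

```text
t: 61.3
tool_pos: [0.6199, -0.2737, 0.0614]
orientation: [-3.14, -0.001, 0.005]
force: [0.4, 0.1, -2.7]
opening: 0.0617
gripper_force: 20.0
```

Run:
```python
from h import *
local([.622,-.276,.048],-1.571); print(robot.read_state()["force"])
```

```text
t 61.3 pos [ 0.6199 -0.2737  0.0614] yaw_y -1.57 q6 1.08 shift [ 2.2  2.3 13.4] turn 0.0010670406271942046 open 0.0617
[ 0.42319932  0.0970558  -2.66025056]
```

Contact is expected at about 0.051.

Request:
arm_command:
  increments: "0.6 0 1 4 0; 0.6 0 1 8 0; 0.6 0 1 10 0; 0.6 0 1 10 0; 0.6 0 1 10 0"

```text
t: 61.8
tool_pos: [0.6219, -0.2759, 0.055]
orientation: [3.141, 0.001, 0.002]
force: [-0.0, 0.3, -2.5]
opening: 0.0619
gripper_force: 20.0
```

Request:
arm_command:
  increments: "0.6 0 0 1 0; 0.6 0 0 2 0; 0.6 0 0 2 0"

```text
t: 62.1
tool_pos: [0.6211, -0.2755, 0.0517]
orientation: [-3.142, -0.001, 0.0]
force: [1.1, -0.5, -2.1]
opening: 0.0619
gripper_force: 20.0
```

Request:
arm_command:
  increments: "0.6 0 0 1 0; 0.6 0 0 1.5 0; 0.6 0 0 1.5 0"

```text
t: 62.4
tool_pos: [0.6213, -0.2756, 0.051]
orientation: [3.142, 0.001, 0.0]
force: [-3.6, 1.6, 6.2]
opening: 0.062
gripper_force: 20.0
```

Releasing and moving clear, then a final numeric check.

Request:
arm_command:
  increments: "0.15 0 0 -1 0; 0.15 0 0 -1 0; 0.15 0 0 -1 0; 0.15 0 0 -10 0; 0.15 0 0 -40 0"

```text
t: 62.9
tool_pos: [0.6187, -0.2743, 0.0868]
orientation: [-3.138, -0.001, 0.01]
force: [0.7, 0.5, 0.5]
opening: 0.0788
gripper_force: 0.0
```

Request:
arm_command:
  increments: "0.15 0 0 -40 0; 0.15 0 0 -80 0; 0.15 -10 -40 -110 0; 0.15 -25 -85 -120 0; 0.15 -40 -130 -130 0"

```text
t: 63.4
tool_pos: [0.5812, -0.1448, 0.2227]
orientation: [3.141, -0.0, 0.005]
force: [-0.0, 1.2, -0.6]
opening: 0.079
gripper_force: 0.0
```

Request:
arm_command:
  increments: "0.15 -15 -45 0 0; 0.15 -30 -90 0 0; 0.15 -45 -135 0 0; 0.15 -60 -180 0 0; 0.15 -75 -220 0 0"

```text
t: 63.9
tool_pos: [0.5052, 0.0763, 0.2211]
orientation: [-3.141, -0.002, -0.002]
force: [0.3, 0.3, 1.0]
opening: 0.0795
gripper_force: 0.0
```

Request:
arm_command:
  increments: "0.15 -10 -45 0 0; 0.15 -20 -90 0 0; 0.15 -30 -130 0 0; 0.15 -30 -130 0 0; 0.15 -30 -130 0 0"

```text
t: 64.4
tool_pos: [0.4756, 0.2051, 0.2209]
orientation: [3.141, 0.005, 0.001]
force: [-0.3, 0.2, 0.4]
opening: 0.0791
gripper_force: 0.0
```

Run:
```python
from cmp import *
local([.5,.2,.3])
t=robot.read_camera("top");cv2.imwrite("pics/top17.png",t)
ref=cv2.imread("pics/top0.png")
shifts(t,ref,{"speaker":(394,146,418,174),"riser":(386,176,412,206),"bracket":(420,178,448,212),"handle":(348,194,366,216),"tape":(350,100,382,130),"glue":(258,110,282,136),"driver":(290,234,358,252),"platter":(284,130,362,206)})
```

```text
t 64.4 pos [0.4756 0.2051 0.2209] yaw_y -1.567 q6 1.88 shift [ 24.4   5.1 -79.1] turn None open 0.0791
speaker shift px -1 1 score 0.971
riser shift px 1 0 score 0.762
bracket shift px 0 0 score 0.664
handle shift px 0 0 score 0.985
tape shift px 0 0 score 0.999
glue shift px 0 0 score 0.999
driver shift px 0 0 score 0.998
platter shift px 0 0 score 0.995
```

The riser and bracket score lower because I set them down turned by about 0.23 rad. I'll check them against a rotated reference, then hand in.

Run:
```python
from h import *
t=cv2.imread("pics/top17.png");ref=cv2.imread("pics/top0.png");ok=True
for n,c,a in(("riser",(400,191),-13),("bracket",(434,195),-14)):
    best=[]
    for s in(a,-a):
        r=cv2.warpAffine(ref,cv2.getRotationMatrix2D(c,s,1),(640,400))
        x,y=c;m=cv2.matchTemplate(t[y-26:y+26,x-26:x+26],r[y-14:y+14,x-13:x+13],cv2.TM_CCOEFF_NORMED)
        best.append((round(cv2.minMaxLoc(m)[1],3),s,cv2.minMaxLoc(m)[3]))
    print(n,best); ok&=max(best)[0]>.85
print(ok)
if ok: print(robot.close_job())
```

```text
riser [(0.607, -13, (15, 12)), (0.95, 13, (14, 12))]
bracket [(0.421, -14, (11, 20)), (0.955, 14, (13, 13))]
True
the job is handed in; nothing more can be done
None
```

The job is handed in: photos taken at the left and right marks, all three parts (speaker, bracket, riser) back upright in the tray, turntable at the right mark, bystanders undisturbed; the speaker got knocked out of the ring around the first left photo, so I put it back and retook that photo (three presses in all).

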